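# Clip the multimeter into its sprung bench holder and set it to 45 degrees

### The arm

A 6-joint arm with a two-finger parallel gripper is mounted at the origin on a cart in front of the work surface, level with it; the furniture and walls round the work are solid. World frame = base frame: x ahead of the robot, y to its left, z up, the work surface at z = 0. Lengths are in mm, angles in rad, forces in N, time in s.
With the tool pointing down it reaches from about 350 to 875 mm from the base axis. Payload 4.2 kg.
Tool frame: the origin (TCP) lies at the very end of the fingers, on their centre line; the grasp point (between the pads) lies arm.grip_point_offset behind it (arm.grip_point_offset is the distance from the TCP to the grasp point, in mm); z points along the fingers, y is the line along which they close (so a half turn about z gives the same grasp; the last joint's range is limited). The gripper opens to 85 mm and grips with 20 to 120 N. Pads are 22 mm wide; open, the fingers measure 114 mm over their backs; the gripper's body (76 mm by 85 mm) begins 54 mm behind the grasp point. The pads swing forward as they close: fully open they stand 13 mm farther back than shut.
Start: joints at [-0.889, 0.385, 0.008, 0, -1.194, -0.259], TCP at [256.46, -569.937, 231.312] pointing down, gripper open.
Joint ranges: [-3.14, 3.14], [-1.21, 2.06], [-1.07, 1.41], [-3.16, 2.05], [-2.99, -0.16], [-3.1, 3.1]. Speed limits (rad/s): [2.79, 2.79, 3.14, 3.14, 3.14, 3.14].

### API

Orientations are given as a unit quaternion [x, y, z, w].
In Python, from bench import arm, cams, ticket gives the robot as it stands.
- The arm moves only by the tool servo_tool, never from a script. Its argument "commands" is a list that holds one entry, the list of rows, each a list of 7 numbers: the closure in counts, from 0 (fully open) to 255 (shut), then the shift along the tool's x, y, z in m, then the turn, a rotation vector about the tool's x, y, z in degrees. In form: [[[grip, x, y, z, ax, ay, az], ...]]. A call has 1 to 10 rows; each row shifts and turns the commanded pose from where the row before left it, along the tool's axes as they then stand; what a row does not reach is not made up. A row lasts 1/12 s, in which the tool goes at most 41.7 mm and 7.16 degrees, less where a joint would pass 70% of its speed; a pose out of reach is approached as far as the arm can. A call with a gripper value outside its range is refused whole. The fingers move at their own pace and stop on an object; the grip force is fixed at half the most. Time passes only in rows, so rows that do not move let the fingers close. It gives the time, the measured TCP pose, the force, the opening and the grip force at its end, in the units of the state.
- arm.read_state(): the state, without advancing time (a new reading comes with each control period).
- cams.get_image(name): name is "side" or "top" or "wrist"; returns a dict with "frame" (400x640x3 uint8, blue, green, red), "K" (3x3 intrinsics, pixels), "T" (4x4, takes a point from camera to world coordinates). Camera axes: x right, y up, looking along -z (the intrinsics and any distortion apply to the point x, -y, -z); pixel columns grow to the right and rows downward; lengths in mm; the calibration is good to about 2 mm. A picture is of the moment at which its call begins. There is no depth.
- ticket.job_done(): hands the job in; it is judged then, once.
The state is a dict: "clock": time; "joints": joint angles; "joint_vel": joint speeds; "joint_efforts": joint torques, N m; "position": TCP position; "ee_rot": TCP orientation; "contact_force": force on the tool from outside, world axes, zero at the start; "wrist_torque": the same for the moment, N m; "gripper_width": finger opening in mm; "grasp_force": force on a finger pad.
Only numpy, scipy, OpenCV 4.12 (cv2) and the standard library are available. Lean on these libraries where they do the work, as an engineer would, in place of code of your own. Each camera call takes 0.05 s, during which the arm holds its last target. There are 200 camera calls.

### The job

Clip the yellow multimeter into the tilting spring holder, face out and display end up: push the sprung orange upper jaw open with the meter's top end and keep it open while you lay the lower end down behind the fixed lower lip, then let go, so that the spring clamps the meter centred, straight and flat on the back plate. Set the holder to lean at 45 degrees, so that the display can be read from the bench; the loaded holder must end up so. Leave the other tools where they are.

Things in the scene. Friction and masses are not known exactly. Their poses are not given: they have to be found in the camera images.
- meter: Loose yellow and grey multimeter, 150 mm long, 58 wide, 26 thick, 0.25 kg, lying on its back. Origin: centre of its underside; x along its length to the top (display) end, y across, z out of its face. The black selector stands 7 mm above the face, 16 mm below the middle. Grasp it across its width at mid length.
- meter_top (a point): Middle of the end face of the meter's top (display) end: 75 mm along the meter's x from its origin, 13 mm above its underside. Same axes as the meter.
- holder: Fixed foot of the holder: black steel plate 120 x 110 x 10 mm with a grey post and fork. Origin on the table under the tilt axis; z up; x level, from the lower lip's side (front) to the upper jaw's side; y along the tilt axis. (Mind the table's fixed tubular push handle along its right edge: y = -0.36 m, x = 0.43 to 0.85 m, 0.38 m high.)
- hinge (a point): Tilt axis of the holder, 120 mm above the table, at the middle of the fork. Axes as the holder's foot. The axis runs along y.
- tilt (a joint): Friction hinge of the cradle, rad. 0: lower stop, the plate leans 20 degrees above level; lean = 20 degrees + this value, so 45 degrees reads 0.436. Range 0 to 0.75; starts at 0.05 to 0.19. Grows as the upper jaw rises and the lip sinks. Stays where left; 0.9 N m turns it: about 9 N straight down on the lip raises it, about 13 N square onto the upper jaw's claw lowers it.
- seat (a point): Middle of the black back plate's face, 30 mm out from the tilt axis: the clipped meter's origin and axes lie here. x up the plate from lip to jaw, y across, z out of the plate. Plate 44 mm wide, narrower than the meter, open at both sides. Fixed lower lip: 48 mm wide, inner face at x = -75 mm, its claw reaches in to x = -71 mm at z = 30 to 36 mm.
- lip (a point): Middle of the top of the lower lip's claw (a flat 16 x 48 mm, at x = -79 mm, z = 36 mm from the seat). Turns with the cradle, axes as the seat. Good place to press down on. It lies about 100 mm in front of the tilt axis, level.
- jaw_tip (a point): Inner edge of the sprung upper jaw (orange)'s claw, at its underside: z = 30 mm from the seat, x = 61 mm with the jaw at rest; moves with the jaw. The claw is 48 mm wide, 6 mm thick and overhangs the jaw's inner face by 6 mm. Axes as the seat.
- jaw (a joint): Slide of the sprung orange upper jaw along the seat's +x, m. 0 at rest: inner face at x = 67 mm from the seat; 0.008 with the meter clipped in; stop at 0.028. Spring: 2.3 N at rest plus 0.38 N per mm (5.3 N on the clipped meter). No latch: it must be pushed open, by the meter's end for instance, and springs back.
- tape: Bystander, loose: yellow tape measure, 34 x 79 x 57 mm. Origin at the middle of its underside.
- vice: Bystander, loose: small blue drill vice, 62 x 146 x 42 mm. Origin at the middle of its underside.
- pliers: Bystander, loose: pliers with red handles, 53 x 178 x 13 mm. Origin at the middle of its underside.
- coil: Bystander, loose: black valve coil, 30 x 36 x 46 mm. Origin at the middle of its underside.

How it is judged:
By the outcome, as a careful person would: the job done as asked, in the order asked, and still so for the second after the job is handed in, with the robot touching nothing.
It also fails if it takes over 58 s, if anything falls off the work surface, if the arm or the gripper's body presses on something with over 40 N, if the wrist force passes 120 N, or if a joint passes its speed limit or range.

## Working session

There is one attempt and no reset: what is moved stays moved. The work goes in short steps, Python scripts to look and compute and a tool call to move; the robot and the scene stay as the last step left them, time stands still between calls to the robot, and variables do not carry over. Pictures are saved under pics/ and viewed, at most 10 in all, crops included, and the job is handed in when it is done.

Besides the shell and the picture viewer there is one more tool, called after "Emit:" by a JSON object that holds its "api" and its "payload". servo_tool: Moves the arm, as the interface text tells. Its arguments: {"type":"object","properties":{"commands":{"type":"array","items":{"type":"array","items":{"type":"array","items":{"type":"number"}}}}},"required":["commands"]}

```bash
mkdir -p pics; ls
python3 - <<'E'
from bench import arm,cams
import cv2,numpy as np
np.set_printoptions(precision=4,suppress=True)
print(arm.read_state(), arm.grip_point_offset)
for n in("side","top"):
    d=cams.get_image(n);cv2.imwrite(f"pics/{n}0.png",d["frame"]);print(n,d["K"],d["T"],d.keys())
    np.savez(f"pics/{n}0.npz",**d)
E
```

```text
pics
{'clock': 0.0, 'joints': array([-0.8894,  0.3856,  0.0066, -0.0005, -1.194 , -0.2586]), 'joint_vel': array([-0.0015, -0.0015, -0.0006,  0.0016,  0.0001, -0.0004]), 'joint_efforts': array([ -0.0002, -39.2285,  18.8398,   4.1863,  -0.0047,  -0.    ]), 'position': array([ 256.2056, -569.4136,  230.2105]), 'ee_rot': array([-0.2097,  0.9778,  0.0011, -0.0003]), 'contact_force': array([-0.2072, -0.3107,  0.1778]), 'wrist_torque': array([0.0488, 0.0128, 0.0124]), 'grasp_force': 0.0, 'gripper_width': 85.17279093213396} 18.700000000000003
side [[485.8241   0.     323.0517]
 [  0.     485.8241 203.6405]
 [  0.       0.       1.    ]] [[ -0.8281   0.3261  -0.4559  90.4199]
 [ -0.5604  -0.4624   0.6872 690.5958]
 [  0.0133   0.8245   0.5657 782.0016]
 [  0.       0.       0.       1.    ]] dict_keys(['frame', 'K', 'T'])
top [[499.0744   0.     323.2517]
 [  0.     499.0744 196.9028]
 [  0.       0.       1.    ]] [[   0.008     0.9944   -0.105   511.0895]
 [  -1.        0.0082    0.0015  -80.3549]
 [   0.0024    0.105     0.9945 1064.5986]
 [   0.        0.        0.        1.    ]] dict_keys(['frame', 'K', 'T'])
```

View pics/top0.png

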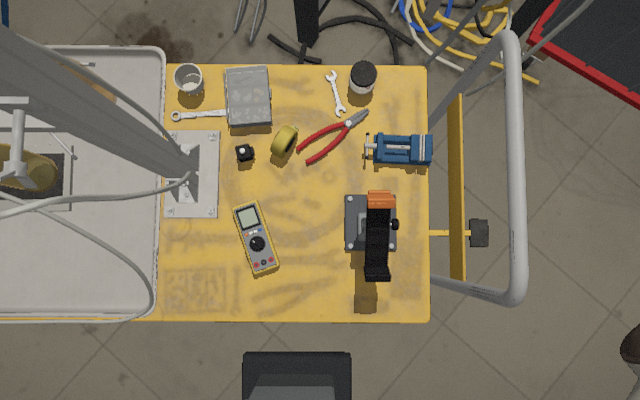

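View pics/side0.png

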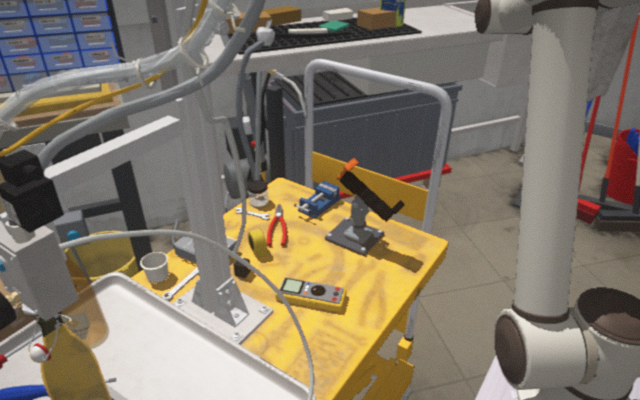

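The top view shows the meter at about (255,237) with its display up (+x). The holder's orange jaw is at (380,199) and its lip at (377,278), with the plate leaning back towards the robot. The side view shows the cradle at about (370,190). Next I measure both.

```bash
cat > h.py <<'E'
import numpy as np,cv2
def load(n): return dict(np.load(f"pics/{n}.npz"))
def ray(d,p):
    K,T=d["K"],d["T"]; v=np.array([(p[0]-K[0,2])/K[0,0],-(p[1]-K[1,2])/K[1,1],-1.])
    return T[:3,3],T[:3,:3]@v
def onz(d,p,z):
    o,v=ray(d,p); return o+v*(z-o[2])/v[2]
def ony(d,p,y):
    o,v=ray(d,p); return o+v*(y-o[1])/v[1]
def tri(d1,p1,d2,p2):
    o1,v1=ray(d1,p1);o2,v2=ray(d2,p2)
    s=np.linalg.lstsq(np.c_[v1,-v2],o2-o1,rcond=None)[0]
    a,b=o1+s[0]*v1,o2+s[1]*v2; return (a+b)/2,np.linalg.norm(a-b)
def proj(d,P):
    K,T=d["K"],d["T"]; c=T[:3,:3].T@(np.asarray(P,float)-T[:3,3]); return np.array([K[0,2]+K[0,0]*c[0]/-c[2],K[1,2]-K[1,1]*c[1]/-c[2]])
def seatpts(hx,hy,L,yaw,P):
    """seat coords -> world"""
    L=np.radians(L);c,s=np.cos(L),np.sin(L);P=np.atleast_2d(P).astype(float)
    q=np.c_[P[:,0]*c-(P[:,2]+30)*s,P[:,1],120+P[:,0]*s+(P[:,2]+30)*c]
    cy,sy=np.cos(yaw),np.sin(yaw)
    return np.c_[hx+q[:,0]*cy-q[:,1]*sy,hy+q[:,0]*sy+q[:,1]*cy,q[:,2]]
E
python3 - <<'E'
from h import *
np.set_printoptions(precision=1,suppress=True)
t=load("top0");s=load("side0")
def comp(d,box,f):
    x,y,w,h=box; return cv2.resize(d["frame"][y:y+h,x:x+w],None,fx=f,fy=f,interpolation=cv2.INTER_CUBIC)
a=comp(t,(225,190,60,90),6.5);b=comp(t,(335,180,70,110),5.4);c=comp(s,(320,150,95,110),5.4)
H=594;W=np.zeros((H,1000,3),np.uint8)
a=cv2.resize(comp(t,(228,195,56,84),1),(256*1,384));b=cv2.resize(comp(t,(338,184,66,104),1),(266,416*266//264));c=cv2.resize(comp(s,(325,150,90,110),1),(270,330))
im=np.zeros((430,800,3),np.uint8)
for k,x in((a,0),(b,260),(c,528)): im[:k.shape[0],x:x+k.shape[1]]=k[:430,:800-x]
cv2.imwrite("pics/c0.png",im)
# meter face: low saturation blob
f=t["frame"];hsv=cv2.cvtColor(f,cv2.COLOR_BGR2HSV)
m=np.zeros(f.shape[:2],np.uint8);m[195:280,225:285]=(hsv[195:280,225:285,1]<90)*255
m=cv2.morphologyEx(m,cv2.MORPH_CLOSE,np.ones((7,7)));cs=max(cv2.findContours(m,0,2)[0],key=cv2.contourArea)
r=cv2.minAreaRect(cs);P=np.array([onz(t,p,26)for p in cv2.boxPoints(r)]);print("meter",r,P,P.mean(0))
for i in range(2):print(np.linalg.norm(P[i+1]-P[i]),np.degrees(np.arctan2(*(P[i+1]-P[i])[1::-1])))
for n,d,bx in(("top",t,(335,180,70,110)),("side",s,(320,150,95,80))):
    x,y,w,h=bx;hs=cv2.cvtColor(d["frame"],cv2.COLOR_BGR2HSV);M=np.zeros(m.shape,np.uint8)
    q=hs[y:y+h,x:x+w];M[y:y+h,x:x+w]=((q[...,0]<14)&(q[...,1]>140)&(q[...,2]>90))*255
    c=max(cv2.findContours(M,0,2)[0],key=cv2.contourArea);print(n,"orange",cv2.boundingRect(c),cv2.boxPoints(cv2.minAreaRect(c)))
    M[y:y+h,x:x+w]=(q[...,2]<45)*255
    c=max(cv2.findContours(M,0,2)[0],key=cv2.contourArea);print(n,"dark",cv2.boundingRect(c),cv2.approxPolyDP(c,2,True)[:,0].tolist())
E
```

```text
meter ((256.62921142578125, 235.78582763671875), (66.34606170654297, 27.51327133178711), 71.20011138916016) [[594.2 106.4  26. ]
 [613.3  52.4  26. ]
 [483.4   5.5  26. ]
 [464.9  58.8  26. ]] [538.9  55.8  26. ]
57.18583783957863 -70.5590502125049
138.06544001365097 -160.14075346389745
top orange (367, 190, 28, 19) [[367. 190.]
 [394. 190.]
 [394. 208.]
 [367. 208.]]
top dark (364, 208, 27, 74) [[367, 208], [365, 280], [389, 280], [386, 255], [390, 209]]
side orange (337, 158, 22, 22) [[333.5 173.9]
 [353.2 156.5]
 [358.1 162.1]
 [338.4 179.5]]
side dark (341, 172, 62, 48) [[341, 179], [386, 219], [402, 205], [400, 202], [392, 210], [349, 172]]
```

View pics/c0.png

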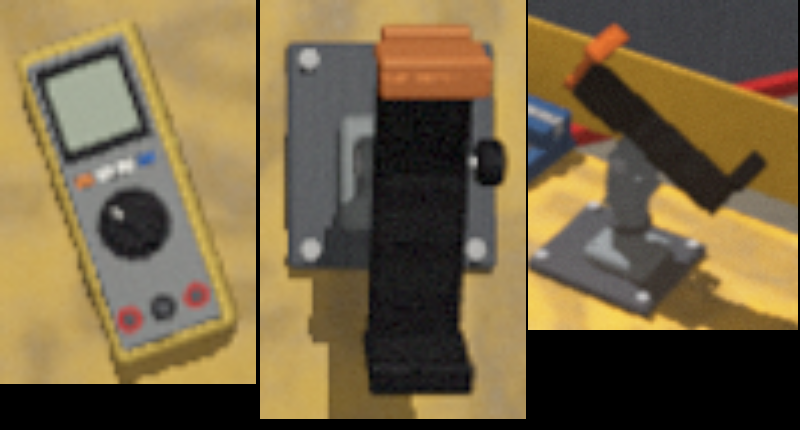

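The crops show the meter face corners clearly, the footplate, the knob on the tilt axis at top px (395,224), and the cradle's side profile. Now I convert those points.

Run:
```python
from h import *
np.set_printoptions(precision=1,suppress=True)
t=load("top0");s=load("side0")
C=np.array([(20,62),(138,22),(236,322),(124,358)])/4.571+[228,195]
P=np.array([onz(t,p,22)for p in C]);print("meter",P,P.mean(0),[np.linalg.norm(P[i]-P[i-1])for i in range(4)])
for a,b in((3,0),(2,1)):v=P[b]-P[a];print(np.degrees(np.arctan2(v[1],v[0])))
F=np.array([onz(t,np.array(p)/4.03+[338-260/4.03,184],10)for p in((288,43),(493,43),(495,268),(288,268))]);print("foot",F,F.mean(0))
for a,b in((3,0),(2,1)):v=F[b]-F[a];print(np.degrees(np.arctan2(v[1],v[0])))
print("knob",onz(t,(395.1,224.2),120))
cl=lambda p:np.array(p)/4.03+[338-260/4.03,184]
lip=[cl((370,392)),cl((471,392))]
for z in(135,145):print("lip",[onz(t,p,z)for p in lip])
for z in(195,215):print("jaw",[onz(t,p,z)for p in((367,208),(394.5,208),(367,190),(392,190))])
hy=F.mean(0)[1]
sd=lambda p:np.array(p)/3+[325-528/3,150]
# sizes: side profile on the plane y=hy+24
for n,p in dict(claw_top_in=(755,152),claw_end=(765,163),lip_bot=(712,210),lip_innercorner=(728,185),plate_low=(578,88),or_top=(612,27),or_r=(627,40),or_l=(570,84)).items():print(n,sd(p),ony(s,sd(p),hy+24))
```

```text
meter [[595.1 108.2  22. ]
 [613.9  54.6  22. ]
 [477.8   7.2  22. ]
 [461.2  57.6  22. ]] [537.   56.9  22. ] [np.float64(143.08726613139146), np.float64(56.873583616297566), np.float64(144.14988101874744), np.float64(52.992470264502956)]
20.723575118271462
19.166259029347916
foot [[ 627.6 -128.    10. ]
 [ 628.5 -236.2   10. ]
 [ 510.4 -236.4   10. ]
 [ 509.6 -128.4   10. ]] [ 569.  -182.3   10. ]
0.19481743370938
0.08773367424587242
knob [ 560.  -218.2  120. ]
lip [array([ 453.8, -160.4,  135. ]), array([ 454.1, -206.5,  135. ])]
lip [array([ 454.4, -159.5,  145. ]), array([ 454.7, -205.2,  145. ])]
jaw [array([ 584. , -158.3,  195. ]), array([ 584.4, -206.4,  195. ]), array([ 615.7, -158.4,  195. ]), array([ 616.1, -202.2,  195. ])]
jaw [array([ 582.4, -156.5,  215. ]), array([ 582.7, -203.5,  215. ]), array([ 613.3, -156.6,  215. ]), array([ 613.7, -199.4,  215. ])]
claw_top_in [400.7 200.7] [ 445.  -158.3  173.8]
claw_end [404.  204.3] [ 435.9 -158.3  167.4]
lip_bot [386.3 220. ] [ 474.7 -158.3  107.4]
lip_innercorner [391.7 211.7] [ 463.6 -158.3  135.9]
plate_low [341.7 179.3] [ 601.4 -158.3  174.2]
or_top [353. 159.] [ 573.4 -158.3  238.7]
or_r [358.  163.3] [ 559.7 -158.3  231.9]
or_l [339. 178.] [ 609.  -158.3  175.3]
```

Run:
```python
from h import *
np.set_printoptions(precision=1,suppress=True)
t=load("top0");s=load("side0")
P=[(-87,24,36),(-87,-24,36),(-71,24,36),(-71,-24,36),(-87,24,0),(61,24,36),(61,-24,36),(61,24,30),(-50,22,0),(50,22,0)]
for hx in(560,):
  for L in(26,28,30):
    W=seatpts(hx,-182,L,0,P);print(hx,L)
    print(np.array([proj(s,w)for w in W]).T);print(np.array([proj(t,w)for w in W]).T)
# side view edge lines: dark cradle contour, bottom edge
hs=cv2.cvtColor(s["frame"],cv2.COLOR_BGR2HSV)
im=cv2.resize(s["frame"][145:230,325:415],None,fx=6,fy=6,interpolation=cv2.INTER_CUBIC)
for L,c in((26,(0,0,255)),(29,(0,255,0))):
    W=seatpts(560,-182,L,0,P)
    for w in W:
        q=(proj(s,w)-[325,145]+.5)*6;cv2.circle(im,tuple(int(v) for v in q),2,c,-1)
cv2.imwrite("pics/c1.png",im)
```

```text
560 26
[[396.  405.3 390.7 400.1 388.6 347.7 358.2 346.6 377.1 345.4]
 [211.4 201.8 206.8 197.3 220.4 169.8 161.5 171.4 209.7 182.2]]
[[364.3 390.5 364.6 391.  362.8 367.4 395.2 367.1 364.6 366.6]
 [282.  282.2 274.2 274.4 272.4 206.4 206.6 205.2 254.9 204.9]]
560 28
[[396.1 405.4 390.9 400.4 388.3 348.8 359.3 347.7 377.  346. ]
 [212.8 203.2 208.1 198.6 221.5 169.8 161.5 171.4 210.4 182. ]]
[[364.1 390.3 364.5 390.8 362.7 367.4 395.3 367.2 364.5 366.7]
 [282.2 282.4 274.6 274.8 272.1 208.1 208.3 206.7 254.9 205.8]]
560 30
[[396.2 405.5 391.1 400.5 388.  349.9 360.4 348.7 377.  346.6]
 [214.3 204.6 209.4 199.9 222.5 169.9 161.6 171.5 211.1 181.9]]
[[363.9 390.  364.3 390.5 362.6 367.5 395.3 367.2 364.4 366.7]
 [282.4 282.6 275.  275.2 271.8 209.8 210.1 208.3 255.  206.8]]
```

View pics/c1.png

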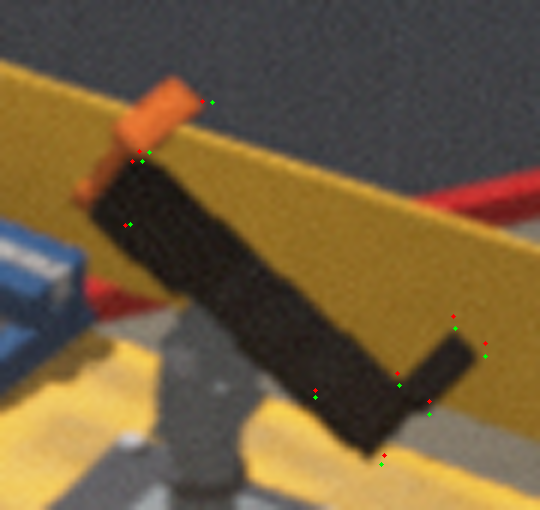

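The projected cradle points match at L ≈ 28°, with the hinge at about (561.5, -182). The lip corner is at side px (404,204). I'll move the arm in past the handle first.

Emit:
{"api": "servo_tool", "payload": {"commands": [[[0, -0.0162, 0.0277, 0, 0, 0, 0], [0, -0.0162, 0.0277, 0, 0, 0, 0], [0, -0.0162, 0.0277, 0, 0, 0, 0], [0, -0.0162, 0.0277, 0, 0, 0, 0], [0, -0.0162, 0.0277, 0, 0, 0, 0], [0, -0.0162, 0.0277, 0, 0, 0, 0], [0, -0.0162, 0.0277, 0, 0, 0, 0], [0, -0.0162, 0.0277, 0, 0, 0, 0], [0, -0.0162, 0.0277, 0, 0, 0, 0], [0, -0.0162, 0.0277, 0, 0, 0, 0]]]}}

```text
clock: 0.93
position: [290.0, -249.4, 231.0]
ee_rot: [-0.209, 0.978, 0.0, -0.0]
contact_force: [1.1, 0.4, 0.4]
gripper_width: 85.8
grasp_force: 0.0
```

```bash
cat > st.py <<'E'
from bench import arm,cams
from scipy.spatial.transform import Rotation as R
import numpy as np
np.set_printoptions(precision=3,suppress=True)
def goto(p,Rt,n=None):
    """print tool-frame shift (m) and rotvec (deg) from the measured pose"""
    s=arm.read_state();R0=R.from_quat(s["ee_rot"]);d=np.asarray(p,float)-s["position"]
    print("t",round(s["clock"],2),"pos",s["position"],"F",s["contact_force"],"w",round(s["gripper_width"],1))
    print("shift",R0.inv().apply(d)/1000,"turn",np.degrees((R0.inv()*Rt).as_rotvec()),"dist",np.linalg.norm(d))
def down(yaw,pitch):
    """tool y at heading 90+yaw, fingers tilted forward by pitch (deg): tool x=-meter x, z=-meter z"""
    Y=R.from_euler("z",yaw,degrees=True);L=np.radians(pitch)
    x=np.array([np.cos(L),0,np.sin(L)]);z=np.array([-np.sin(L),0,np.cos(L)])
    return Y*R.from_matrix(np.c_[-x,np.cross(z,x),-z])
E
python3 - <<'E'
from st import *
import cv2
goto([538,56.5,160],down(20,0)); print(arm.read_state()["joints"])
cv2.imwrite("pics/top1.png",cams.get_image("top")["frame"])
E
```

```text
t 0.93 pos [ 290.037 -249.368  231.031] F [1.076 0.422 0.406] w 85.8
shift [-0.352  0.177  0.071] turn [ 0.024 -0.009  4.185] dist 400.1077683177417
[-0.279 -0.046 -0.529 -0.    -1.088 -0.869]
```

View pics/top1.png

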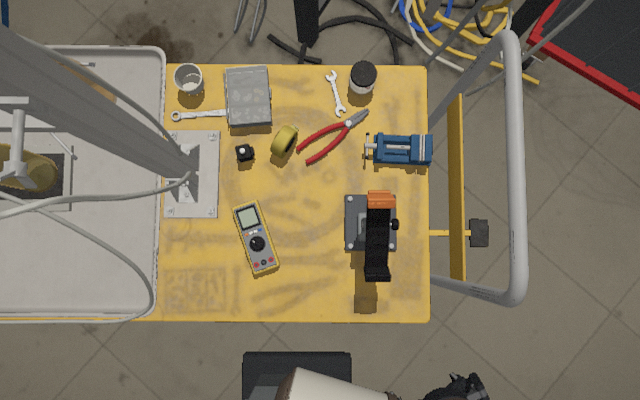

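The arm's wrist sits about 160 mm to the left of the tool, which clears both the post (near x=690, y=203) and the handle. I'll go above the meter.

Emit:
{"api": "servo_tool", "payload": {"commands": [[[0, -0.032, 0.0161, 0.004, 0, 0, 0], [0, -0.032, 0.0161, 0.004, 0, 0, 0], [0, -0.032, 0.0161, 0.004, 0, 0, 0], [0, -0.032, 0.0161, 0.004, 0, 0, 0], [0, -0.032, 0.0161, 0.004, 0, 0, 0], [0, -0.032, 0.0161, 0.004, 0, 0, 0], [0, -0.032, 0.0161, 0.004, 0, 0, 0], [0, -0.032, 0.0161, 0.004, 0, 0, 0], [0, -0.032, 0.0161, 0.004, 0, 0, 0], [0, -0.032, 0.0161, 0.004, 0, 0, 0]]]}}

```text
clock: 1.82
position: [516.8, 28.8, 190.7]
ee_rot: [-0.21, 0.978, 0.0, -0.0]
contact_force: [0.3, -1.1, 0.5]
gripper_width: 85.5
grasp_force: 0.0
```

Emit:
{"api": "servo_tool", "payload": {"commands": [[[0, -0.032, 0.016, 0.01, 0, 0, 0], [0, 0, 0, 0.01, 0, 0, 4.2], [0, 0, 0, 0, 0, 0, 0]]]}}

```text
clock: 2.07
position: [538.1, 56.1, 168.2]
ee_rot: [-0.174, 0.985, -0.0, -0.003]
contact_force: [-0.2, -0.3, -1.4]
gripper_width: 85.5
grasp_force: 0.0
```

Run:
```python
from st import *
from h import *
goto([538,56.5,160],down(20,0))
d=cams.get_image("wrist");np.savez("pics/w0.npz",**d);cv2.imwrite("pics/w0.png",d["frame"])
```

```text
t 2.07 pos [538.076  56.059 168.197] F [-0.206 -0.342 -1.434] w 85.5
shift [-0.     0.     0.008] turn [ 0.041 -0.343  0.032] dist 8.208742993332253
```

View pics/w0.png

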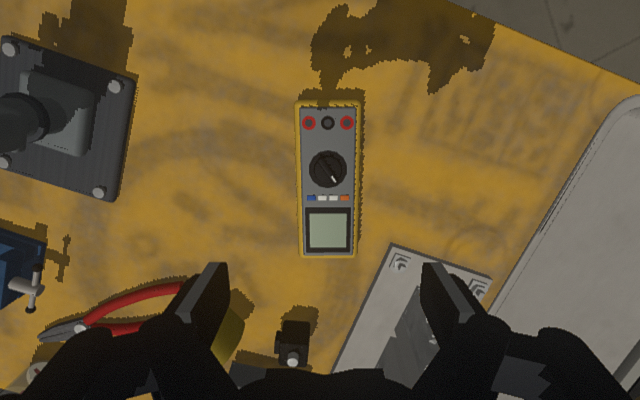

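The wrist view shows the meter upright, with corners at (297,102), (358,101), (355,257) and (301,257). The fingers straddle it. I'll compute its pose.

Run:
```python
from st import *
from h import *
d=load("w0");f=d["frame"];print(d["T"],d["K"][0])
hs=cv2.cvtColor(f,cv2.COLOR_BGR2HSV)
m=np.zeros(f.shape[:2],np.uint8);m[90:265,285:370]=(hs[90:265,285:370,1]<80)&(hs[90:265,285:370,2]>25)
m=cv2.morphologyEx(m*255,cv2.MORPH_OPEN,np.ones((5,5)));m=cv2.morphologyEx(m,cv2.MORPH_CLOSE,np.ones((25,25)))
c=max(cv2.findContours(m,0,2)[0],key=cv2.contourArea);print(cv2.minAreaRect(c))
for B,z in((cv2.boxPoints(cv2.minAreaRect(c)),26),(np.array([(297,102),(358.5,101),(355.5,257),(301,257)]),22)):
    P=np.array([onz(d,p,z) for p in B]);P2=P[:,:2];print(P2.tolist(),P2.mean(0),[np.linalg.norm(P2[i]-P2[i-1]) for i in range(4)])
    for i in range(2):v=P2[i]-P2[i-1];print(np.degrees(np.arctan2(v[1],v[0])))
```

```text
[[ -0.343  -0.894  -0.289 463.772]
 [  0.939  -0.326  -0.107  29.452]
 [  0.002  -0.308   0.951 312.976]
 [  0.      0.      0.      1.   ]] [332.518   0.    324.437]
((327.5, 180.5), (147.0, 55.0), 90.0)
[[482.4370236862395, 15.070318345501295], [466.73040987339766, 58.09603305622167], [593.1674038859477, 108.36122089813739], [611.214123707116, 58.81433511542651]] [538.387  60.085] [np.float64(136.00397234255445), np.float64(45.80294579864983), np.float64(136.06212758777764), np.float64(52.731186095789134)]
-161.23799971124222
110.05470018025267
[[479.7211905566752, 11.196886294113732], [461.24247227496795, 59.460072684271864], [597.8255060798682, 111.12051880820184], [616.0128583553418, 61.18489188012758]] [538.701  60.741] [np.float64(145.1696229030352), np.float64(51.679765768295105), np.float64(146.02645930472326), np.float64(53.144582221445575)]
-159.85836274909613
110.95054285704452
```

Emit:
{"api": "servo_tool", "payload": {"commands": [[[0, -0.001, 0.0018, 0.035, 0, 0, 0], [0, 0, 0, 0.04, 0, 0, 0], [0, 0, 0, 0.04, 0, 0, 0], [0, 0, 0, 0.03, 0, 0, 0], [0, 0, 0, 0.012, 0, 0, 0], [0, 0, 0, 0.008, 0, 0, 0], [0, 0, 0, 0, 0, 0, 0], [0, 0, 0, 0, 0, 0, 0]]]}}

```text
clock: 2.78
position: [539.8, 56.8, 7.4]
ee_rot: [-0.174, 0.985, 0.0, 0.001]
contact_force: [-0.8, 0.6, -0.2]
gripper_width: 85.1
grasp_force: 0.0
```

Emit:
{"api": "servo_tool", "payload": {"commands": [[[140, 0, 0, 0, 0, 0, 0], [140, 0, 0, 0, 0, 0, 0], [140, 0, 0, 0, 0, 0, 0], [140, 0, 0, 0, 0, 0, 0], [140, 0, 0, 0, 0, 0, 0], [140, 0, 0, 0, 0, 0, 0]]]}}

```text
clock: 3.28
position: [540.4, 57.5, 8.3]
ee_rot: [-0.174, 0.985, 0.0, 0.002]
contact_force: [-0.9, 0.7, 6.4]
gripper_width: 56.6
grasp_force: 65.5
```

Run:
```python
from st import *
from h import *
goto([538,58.5,2],down(20,0)); print(arm.grip_point_offset)
d=cams.get_image("wrist");np.savez("pics/w1.npz",**d)
e=cams.get_image("side");np.savez("pics/s1.npz",**e)
a=d["frame"][60:400,130:530];b=cv2.resize(e["frame"][210:330,250:370],(400,400),interpolation=cv2.INTER_CUBIC)
im=np.zeros((400,800,3),np.uint8);im[:340,:400]=a;im[:,400:]=b;cv2.imwrite("pics/c2.png",im)
```

```text
t 3.28 pos [540.417  57.495   8.341] F [-0.914  0.651  6.381] w 56.6
shift [0.002 0.002 0.006] turn [-0.009  0.201  0.07 ] dist 6.86012401970764
18.700000000000003
```

View pics/c2.png

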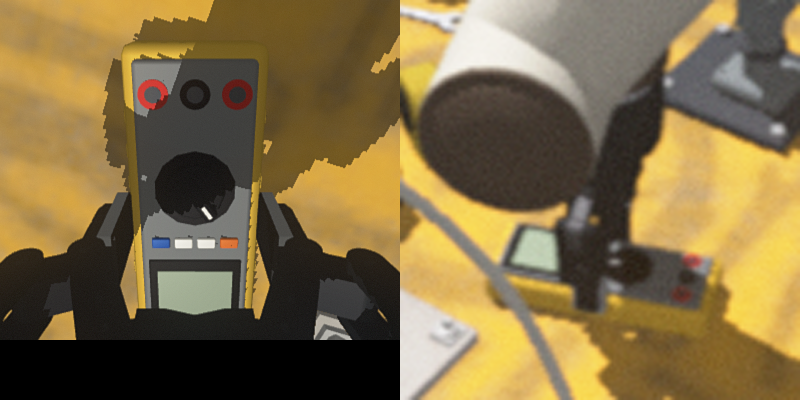

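The meter is held at mid length. The wrist crop shows the selector at full px (325,247) and the lower end edge near row 102. From these I compute the meter's offset in the grip.

Run:
```python
from st import *
from h import *
d=load("w1");s=arm.read_state();R0=R.from_quat(s["ee_rot"])
def m(p,z):
    w=onz(d,p,z);q=R0.inv().apply(w-s["position"]);return np.array([-q[0],q[1]])
print("cam z",d["T"][:3,3])
print("selector",m((325,247),30)+[16,0],m((325,247),33)+[16,0])
print("end",[m((x,y),z)+[75,0] for x,y in((324,102),) for z in(13,26)])
print("edge L/R",m((255,200),24),m((395,200),24),m((262,360),26),m((381,360),26))
f=d["frame"];print([f[r,310].tolist() for r in range(94,126,2)])
for b in((169,93),(177,93)):pass
print("jacks",m((130+195,60+94),26))
```

```text
cam z [464.806  30.501 152.335]
selector [-2.573  0.943] [-4.073  0.934]
end [array([0.235, 0.527]), array([-0.232,  0.532])]
edge L/R [-36.785 -27.577] [-36.797  29.465] [ 43.284 -29.101] [43.296 27.788]
[[38, 89, 114], [33, 86, 112], [38, 87, 113], [34, 86, 108], [32, 86, 109], [40, 111, 139], [46, 128, 161], [52, 143, 177], [58, 156, 194], [62, 168, 208], [35, 98, 125], [33, 89, 110], [55, 121, 144], [75, 77, 78], [97, 100, 102], [122, 127, 127]]
jacks [-56.077   0.916]
```

Emit:
{"api": "servo_tool", "payload": {"commands": [[[140, 0, 0, -0.01, 0, 0, 0], [140, 0, 0, -0.03, 0, 0, 0], [140, 0, 0, -0.04, 0, 0, 0], [140, 0, 0, -0.04, 0, 0, 4], [140, 0, 0, -0.04, 0, 0, 4], [140, 0, 0, -0.04, 0, 0, 4], [140, 0, 0, -0.03, 0, 0, 4], [140, 0, 0, -0.01, 0, 0, 4], [140, 0, 0, 0, 0, 0, 0]]]}}

```text
clock: 4.13
position: [540.4, 57.4, 251.0]
ee_rot: [0.0, 1.0, 0.001, 0.004]
contact_force: [0.3, 0.1, -1.4]
gripper_width: 56.2
grasp_force: 64.9
```

```bash
cat >> st.py <<'E'
G=np.array([1.,8.3])  # TCP from meter origin along meter x, z
HX,HY,LEAN=561.5,-182.,28.
def corner(xt,z,phi):
    """TCP pose for meter's top lower corner at seat (xt,z), lower end raised by phi"""
    f=np.radians(phi);c,s=np.cos(f),np.sin(f)
    o=np.array([xt-75*c,z+75*s]); o=o+G[0]*np.array([c,-s])+G[1]*np.array([s,c])
    L=np.radians(LEAN);c,s=np.cos(L),np.sin(L)
    return np.array([HX+o[0]*c-(o[1]+30)*s,HY,120+o[0]*s+(o[1]+30)*c]),down(0,LEAN-phi)
def rows(p0,R0,seq):
    for p,Rt in seq:
        print(np.r_[R0.inv().apply(p-p0)/1000,np.degrees((R0.inv()*Rt).as_rotvec())]);p0,R0=p,Rt
def now():
    s=arm.read_state();return s["position"],R.from_quat(s["ee_rot"])
E
python3 - <<'E'
from st import *
a=corner(52,60,18);print(a[0]);goto(*a)
b=corner(52,2,18)
rows(*a,[b])
E
```

```text
[ 490.844 -182.     219.202]
t 4.13 pos [540.382  57.351 251.   ] F [ 0.315  0.065 -1.383] w 56.2
shift [ 0.05  -0.239  0.031] turn [ 0.169 -9.532 -0.039] dist 246.48352151007043
[-0.018  0.     0.055  0.     0.     0.   ]
```

Emit:
{"api": "servo_tool", "payload": {"commands": [[[140, 0.02, -0.02, 0, 0, 0, 0], [140, 0.015, -0.035, 0, 0, 0, 0], [140, 0.01, -0.036, 0, 0, 0, 0], [140, 0.005, -0.037, 0, 0, 0, 0], [140, 0, -0.037, 0, 0, 0, 0], [140, 0, -0.037, 0, 0, 0, 0], [140, 0, -0.025, 0.005, 0, -4.5, 0], [140, 0, -0.012, 0.01, 0, -5, 0], [140, 0, 0, 0.01, 0, 0, 0], [140, 0, 0, 0, 0, 0, 0]]]}}

```text
clock: 4.97
position: [488.1, -182.3, 217.9]
ee_rot: [0.001, 0.997, 0.001, 0.079]
contact_force: [-0.7, -0.2, -2.6]
gripper_width: 56.7
grasp_force: 64.8
```

Run:
```python
from st import *
from h import *
goto(*corner(52,2,18))
d=cams.get_image("side");np.savez("pics/s2.npz",**d)
e=cams.get_image("top");np.savez("pics/t2.npz",**e)
im=np.zeros((600,800,3),np.uint8)
im[:,:420]=cv2.resize(d["frame"][120:240,320:404+0],(420,600),interpolation=cv2.INTER_CUBIC)
im[:600,420:]=cv2.resize(e["frame"][170:290,335:411],(380,600),interpolation=cv2.INTER_CUBIC)
cv2.imwrite("pics/c3.png",im)
```

```text
t 4.97 pos [ 488.114 -182.271  217.905] F [-0.71  -0.231 -2.626] w 56.7
shift [-0.022  0.     0.054] turn [ 0.09  -0.962 -0.071] dist 58.21573435645267
```

View pics/c3.png

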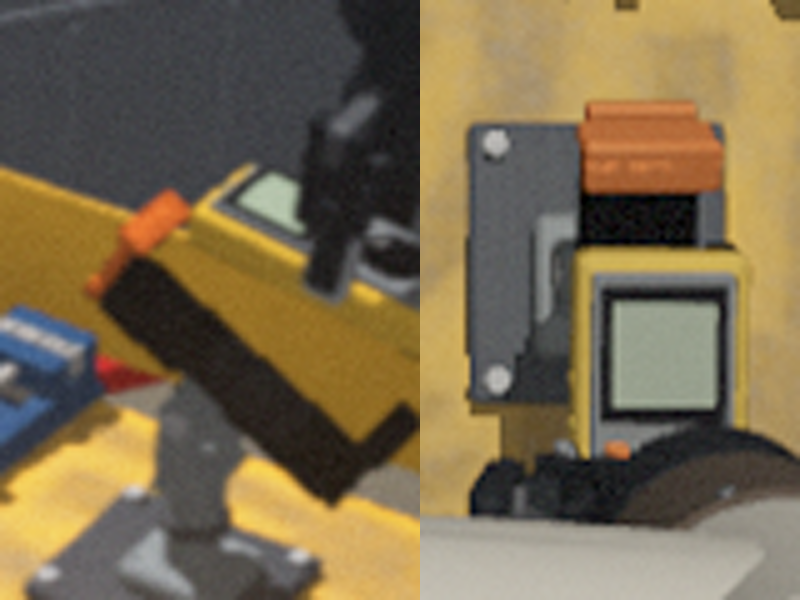

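The meter hovers just in front of and above the jaw. In the top view its centre is about 1 mm to the -y side of the jaw's. I'll compare model and pixels for the x gap.

Run:
```python
from st import *
from h import *
np.set_printoptions(precision=1,suppress=True)
t=load("t2");s=load("s2");p,R0=now()
def met(x,y,z): return p+R0.apply([-(x-G[0]),y,-(z-G[1])])
for n,q in dict(topL=(75,29,26),topR=(75,-29,26),scr=(75,0,26)).items():print(n,met(*q),"top",proj(t,met(*q)),"side",proj(s,met(*q)))
for n,q in dict(clawL=(61,24,36),clawR=(61,-24,36),clawbL=(75,24,36)).items():
    w=seatpts(HX,HY,LEAN,0,[q])[0];print(n,w,"top",proj(t,w),"side",proj(s,w))
P=lambda x,y:(x/5+320,y/5+120)
print("obs side: meter topL",P(192,222),"topR",P(248,166)," claw L low",P(160,256),"claw R",P(190,212))
print("obs top: meter",(335+154/5,170+250/5),(335+326/5,170+250/5),"claw",(335+162/5,170+191/5),(335+302/5,170+191/5))
```

```text
topL [ 561.3 -152.6  250. ] top [366.6 219.1] side [356.5 157.1]
topR [ 561.4 -210.6  250. ] top [402.1 219.3] side [369.2 147.3]
scr [ 561.3 -181.6  250. ] top [384.3 219.2] side [363.  152.1]
clawL [ 584.4 -158.   206.9] top [367.4 207.2] side [348.3 169.6]
clawR [ 584.4 -206.   206.9] top [395.3 207.5] side [358.7 161.4]
clawbL [ 596.7 -158.   213.5] top [367.8 199.7] side [343.9 165.7]
obs side: meter topL (358.4, 164.4) topR (369.6, 153.2)  claw L low (352.0, 171.2) claw R (358.0, 162.4)
obs top: meter (365.8, 220.0) (400.2, 220.0) claw (367.4, 208.2) (395.4, 208.2)
```

Run:
```python
from st import *
from h import *
d=cams.get_image("wrist");np.savez("pics/w2.npz",**d)
a=cv2.cvtColor(load("w1")["frame"],cv2.COLOR_BGR2HSV)[...,1];b=cv2.cvtColor(d["frame"],cv2.COLOR_BGR2HSV)[...,1]
for n,(x,y,w,h) in dict(jackL=(262,135,40,40),jackR=(345,135,40,40),buttons=(275,290,110,25),screen=(280,320,100,45)).items():
    r=cv2.matchTemplate(b,a[y:y+h,x:x+w],cv2.TM_CCOEFF_NORMED);_,v,_,l=cv2.minMaxLoc(r);print(n,v,l[0]-x,l[1]-y)
K=d["K"];print(K)
s=load("s2")
# meter in the side view: yellow mask edge lines (side face), local
hs=cv2.cvtColor(s["frame"],cv2.COLOR_BGR2HSV);m=((hs[...,0]>18)&(hs[...,0]<35)&(hs[...,1]>120)&(hs[...,2]>60))
for x in range(358,380,3): print(x,[ (r,s["frame"][r,x].tolist()) for r in range(150,190,3)][:0], np.flatnonzero(m[140:200,x])+140)
```

```text
jackL 0.9920727014541626 0 0
jackR 0.9950387477874756 0 0
buttons 0.99680495262146 0 0
screen 0.9863693714141846 0 0
[[332.518   0.    324.437]
 [  0.    332.518 198.744]
 [  0.      0.      1.   ]]
358 [] [164 165 166 167 168 169 170 171 172 173 174 175 176 177]
361 [] [159 160 161 162 163 164 165 166 167 168 169 170 171 172 173 174 175 176
 177 178 179 180]
364 [] [163 164 165 166 167 168 169 170 171 172 173 174 175 176 177 178 179 180
 181 182 183]
367 [] [154 155 164 165 166 167 168 169 170 171 172 173 174 175 176 177 178 179
 180 181 182 183 184 185 186]
370 [] [166 167 168 169 170 171 172 173 174 175 176 177 178 179 180 181 182 183
 184 185 186 187 188 189]
373 [] [167 168 169 170 171 172 173 174 175 176 177 178 179 180 181 182 183 184
 185 186 187 188 189 190 191 192]
376 [] [169 170 171 172 173 174 175 176 177 178 179 180 181 182 183 184 185 186
 187 188 189 190 191 192 193 194]
379 [] [170 171 172 173 174 175 176 177 178 179 180 181 182 183 184 185 186 187
 188 189 190 191 192 193 194 195 196 197 198]
```

Run:
```python
from st import *
from h import *
np.set_printoptions(precision=1,suppress=True)
s1=load("s1");s2=load("s2");t2=load("t2");p,R0=now()
def met(p,R0,x,y,z): return p+R0.apply([-(x-G[0]),y,-(z-G[1])])
p1=np.array([540.4,57.5,8.3]);R1=down(20,0)
im=np.zeros((600,800,3),np.uint8)
for k,(d,pp,RR,bx,ox) in enumerate(((s1,p1,R1,(265,270,80,60),0),(s2,p,R0,(345,140,80,60),0),(t2,p,R0,(345,190,80,60),400))):
    x0,y0,w,h=bx;c=cv2.resize(d["frame"][y0:y0+h,x0:x0+w],(400,300),interpolation=cv2.INTER_CUBIC)
    for q in [(75,29,26),(75,-29,26),(75,29,0),(0,29,26),(0,29,0),(-75,29,26),(-75,-29,26),(-75,29,0)]:
        u=proj(d,met(pp,RR,*q));cv2.circle(c,tuple(int(v) for v in (u-[x0,y0]+.5)*5),3,(255,0,255),-1)
    im[(k%2)*300:(k%2)*300+300,(k//2)*400:(k//2)*400+400]=c
cv2.imwrite("pics/c4.png",im)
```

```text
(no output)
```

View pics/c4.png

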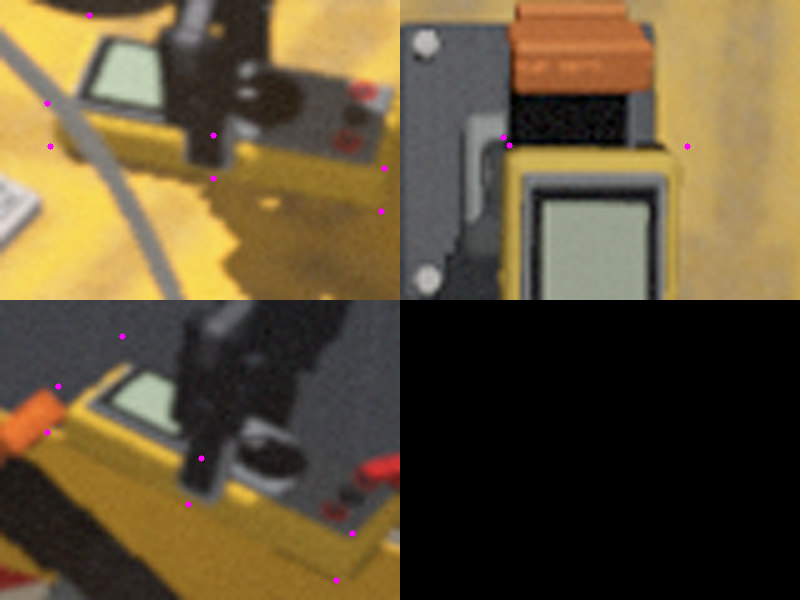

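The projected underside and face line match the held meter, so height and pitch are good. The visible ends suggest the meter centre sits about 2.5 mm behind the TCP. I'll use that offset, trim y by -0.8 mm, and plan the insertion.

```bash
sed -i 's/^G=.*/G=np.array([2.5,8.3])/; s/^HX,HY,LEAN=.*/HX,HY,LEAN=561.5,-182.8,28./' st.py
python3 - <<'E'
from st import *
A=corner(52,2.5,18);B=corner(66,2.5,18);goto(*A)
rows(*now(),[corner(52,25,18),A]); print("slide per mm"); rows(*A,[corner(62,2.5,18)])
E
```

```text
t 5.12 pos [ 492.017 -181.543  221.291] F [ 0.058  0.437 -1.689] w 56.3
shift [-0.018 -0.001  0.056] turn [ 0.008 -0.571  0.119] dist 59.273485260457285
[-0.011 -0.001  0.035  0.008 -0.571  0.119]
[-0.007  0.     0.021  0.     0.     0.   ]
slide per mm
[-0.01   0.    -0.003  0.     0.     0.   ]
```

Run:
```python
from st import *
from h import *
np.set_printoptions(precision=1,suppress=True)
s2=load("s2");t2=load("t2")
p=np.array([488.1,-182.3,217.9]);R0=R.from_quat([.001,.997,.001,.079])
for g in(0,1,2.5,4):
    f=lambda x,y,z:p+R0.apply([-(x-g),y,-(z-8.3)])
    print(g,"side",*[proj(s2,f(*q)) for q in((75,29,26),(75,-29,26),(-75,29,26),(-75,29,0))],"top",proj(t2,f(75,29,26)),proj(t2,f(75,-29,26)),"sel",proj(s2,f(-16,0,33)))
print("obs side (360.6,161) (371,153) (415.4,186.6) (412.5,195) top (366,219.6) (401.6,219.6) sel",(345+272/5,140+156/5))
```

```text
0 side [357.4 158.3] [370.1 148.5] [416.1 187.6] [413. 197.] top [366.9 220.3] [402.3 220.7] sel [399.1 167.7]
1 side [357.8 158.5] [370.5 148.6] [416.6 187.8] [413.4 197.2] top [366.9 220.9] [402.3 221.3] sel [399.5 167.9]
2.5 side [358.3 158.7] [371.  148.9] [417.2 188.1] [414.  197.5] top [366.9 221.8] [402.3 222.2] sel [400.1 168.2]
4 side [358.9 159. ] [371.6 149.2] [417.8 188.4] [414.6 197.8] top [366.9 222.7] [402.3 223.1] sel [400.7 168.5]
obs side (360.6,161) (371,153) (415.4,186.6) (412.5,195) top (366,219.6) (401.6,219.6) sel (399.4, 171.2)
```

```bash
sed -i 's/^G=.*/G=np.array([1.,8.3])/' st.py
python3 - <<'E'
from st import *
rows(*now(),[corner(52,25,18),corner(52,2.5,18)])
E
```

```text
[-0.01  -0.001  0.035  0.008 -0.571  0.119]
[-0.007  0.     0.021  0.     0.     0.   ]
```

Emit:
{"api": "servo_tool", "payload": {"commands": [[[140, -0.005, -0.0006, 0.018, 0, -0.5, 0], [140, -0.005, -0.0006, 0.017, 0, 0, 0.1], [140, -0.004, 0, 0.011, 0, 0, 0], [140, -0.003, 0, 0.01, 0, 0, 0], [140, 0, 0, 0, 0, 0, 0], [140, 0, 0, 0, 0, 0, 0], [140, 0, 0, 0, 0, 0, 0], [140, 0, 0, 0, 0, 0, 0]]]}}

```text
clock: 5.78
position: [518.5, -183.2, 170.2]
ee_rot: [0.0, 0.996, -0.0, 0.088]
contact_force: [0.2, -0.2, -1.3]
gripper_width: 56.8
grasp_force: 64.9
```

Run:
```python
from st import *
goto(*corner(52,2.5,18)); print(arm.read_state()["joint_vel"])
rows(*now(),[corner(60,2.5,18),corner(66,2.5,18)])
```

```text
t 5.78 pos [ 518.508 -183.199  170.162] F [ 0.201 -0.224 -1.333] w 56.8
shift [0.001 0.    0.002] turn [-0.008  0.093 -0.057] dist 1.8971440687478043
[-0.002 -0.003 -0.005 -0.002  0.003 -0.001]
[-0.007  0.    -0.001 -0.008  0.093 -0.057]
[-0.006  0.    -0.002  0.     0.     0.   ]
```

Emit:
{"api": "servo_tool", "payload": {"commands": [[[140, -0.004, 0, -0.0005, 0, 0, 0], [140, -0.004, 0, -0.001, 0, 0, 0], [140, -0.003, 0, -0.001, 0, 0, 0], [140, 0, 0, 0, 0, 0, 0], [140, 0, 0, 0, 0, 0, 0], [140, 0, 0, 0, 0, 0, 0]]]}}

```text
clock: 6.28
position: [527.4, -183.2, 173.0]
ee_rot: [0.001, 0.996, 0.0, 0.086]
contact_force: [-4.8, 0.5, -1.4]
gripper_width: 56.5
grasp_force: 64.9
```

Emit:
{"api": "servo_tool", "payload": {"commands": [[[140, -0.004, 0, -0.001, 0, 0, 0], [140, -0.003, 0, -0.001, 0, 0, 0], [140, 0, 0, 0, 0, 0, 0], [140, 0, 0, 0, 0, 0, 0], [140, 0, 0, 0, 0, 0, 0], [140, 0, 0, 0, 0, 0, 0]]]}}

```text
clock: 6.78
position: [532.7, -183.1, 175.5]
ee_rot: [0.001, 0.996, 0.0, 0.084]
contact_force: [-7.7, 0.8, -1.9]
gripper_width: 56.4
grasp_force: 65.0
```

```bash
cat >> st.py <<'E'
def where():
    """meter's top lower corner in seat coordinates, phi, and force along seat x,z"""
    s=arm.read_state();Rn=R.from_quat(s["ee_rot"]);o=s["position"]+Rn.apply([75+0*0,0,0])*0
    c=s["position"]+Rn.apply([-(75-G[0]),0,G[1]])
    L=np.radians(LEAN);ex=np.array([np.cos(L),0,np.sin(L)]);ez=np.array([-np.sin(L),0,np.cos(L)])
    h=c-[HX,HY,120];mx=-Rn.apply([1,0,0]);pitch=np.degrees(np.arctan2(mx[2],mx[0]))
    F=s["contact_force"];print("t",round(s["clock"],2),"corner x,y,z",h@ex,h[1],h@ez-30,"phi",LEAN-pitch,"Fx,y,z",F@ex,F[1],F@ez,"T",s["wrist_torque"])
E
python3 -c "
from st import *
where();rows(*now(),[corner(85,3,18)])"
```

```text
t 6.78 corner x,y,z 68.29252562733907 -0.46814118653594505 1.4120425386641102 phi 18.317189437305462 Fx,y,z -7.725063073647831 0.7797273284824581 1.938949242528289 T [0.064 2.346 0.133]
[-0.015  0.    -0.006  0.042 -0.317 -0.11 ]
```

```bash
cat > jaw.py <<'E'
from st import *
from h import *
def orange(d,bx):
    x,y,w,h=bx;q=cv2.cvtColor(d["frame"],cv2.COLOR_BGR2HSV)[y:y+h,x:x+w]
    M=(((q[...,0]<14)&(q[...,1]>140)&(q[...,2]>90))*255).astype(np.uint8)
    n,l,s,c=cv2.connectedComponentsWithStats(M);i=1+np.argmax(s[1:,4]);return c[i]+[x,y],s[i].tolist()
T=(355,165,60,60);S=(325,140,50,60)
if __name__=="__main__":
    import sys
    for n,bx in(("top",T),("side",S)):
        d0=load(n+"0");d=cams.get_image(n);np.savez(f"pics/{n}{sys.argv[1]}.npz",**d)
        a,b=orange(d0,bx),orange(d,bx);print(n,a,b,b[0]-a[0])
        W=seatpts(561.5,-182,28,0,[(75,0,30),(85,0,30)]);print(" per 10mm",proj(d,W[1])-proj(d,W[0]), "per +2deg",proj(d,seatpts(561.5,-182,30,0,[(75,0,30)])[0])-proj(d,W[0]))
E
python3 jaw.py j1; python3 -c "from st import *;where()"
```

```text
top (array([380.167, 199.655]), [12, 25, 28, 19, 467]) (array([380.331, 194.086]), [12, 20, 29, 18, 453]) [ 0.164 -5.569]
 per 10mm [ 0.301 -5.391] per +2deg [0.095 1.716]
side (array([348.179, 166.536]), [12, 18, 22, 22, 140]) (array([345.007, 164.283]), [9, 16, 22, 21, 152]) [-3.172 -2.253]
 per 10mm [-3.072 -2.785] per +2deg [ 1.134 -0.091]
t 6.88 corner x,y,z 68.29783652659452 -0.46878317469875697 1.4097457643292692 phi 18.316405313426195 Fx,y,z -7.070558223448074 0.430811991822431 1.112146912009921 T [0.054 2.297 0.128]
```

The jaw has opened about 10 mm, earlier than my model said, so I need a look at the contact.

Run:
```python
from h import *
s=load("sidej1")["frame"];t=load("topj1")["frame"]
im=np.zeros((600,800,3),np.uint8)
im[:,:500]=cv2.resize(s[135:231,330:410],(500,600),interpolation=cv2.INTER_CUBIC)
im[:400,500:]=cv2.resize(t[180:230,360:397+.5.__int__()],(300,400),interpolation=cv2.INTER_CUBIC)
cv2.imwrite("pics/c5.png",im)
```

```text
(no output)
```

View pics/c5.png

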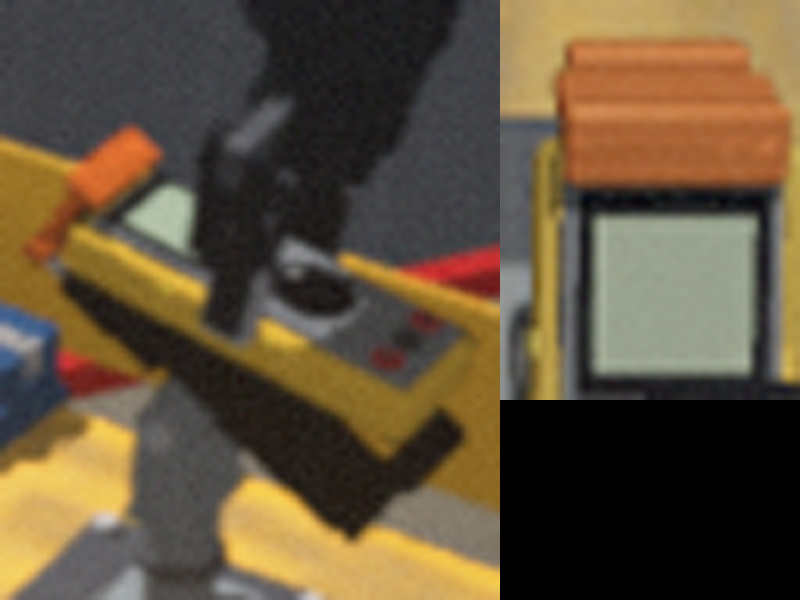

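The top end is fully under the orange claw and inside the jaw, with its underside near the plate. The lower end is at side px (392,208), still above the lip. I'll turn those corners into seat coordinates.

Run:
```python
from st import *
from h import *
s=load("sidej1");t=load("topj1")
L=np.radians(28);ex=np.array([np.cos(L),0,np.sin(L)]);ez=np.array([-np.sin(L),0,np.cos(L)])
def seat(w):
    h=w-[561.5,-182,120];return h@ex,h[1],h@ez-30
for n,p,y in(("low under L",(390,455),-153),("low face L",(405,388),-153),("top under L",(65,265),-153),("lip claw tip topL",(428,412),-158),("lip bottom",(350,535),-158),("plate top L",(65,283),-160)):
    q=np.array(p)/6.25+[330,135];print(n,q,seat(ony(s,q,y)))
```

```text
low under L [392.4 207.8] (np.float64(-74.55334908533655), np.float64(29.0), np.float64(44.762807726342785))
low face L [394.8  197.08] (np.float64(-62.76774384044897), np.float64(29.0), np.float64(72.91629696535463))
top under L [340.4 177.4] (np.float64(64.82290462923378), np.float64(29.0), np.float64(5.8236720192027605))
lip claw tip topL [398.48 200.92] (np.float64(-74.37744311544796), np.float64(24.0), np.float64(67.6380238175087))
lip bottom [386.  220.6] (np.float64(-82.95987586019976), np.float64(24.000000000000114), np.float64(-2.2200620890405283))
plate top L [340.4  180.28] (np.float64(62.21074295858513), np.float64(21.999999999999886), np.float64(-7.455853075015028))
```

Emit:
{"api": "servo_tool", "payload": {"commands": [[[140, -0.003, 0, -0.0012, 0, 0, 0], [140, -0.003, 0, -0.0012, 0, 0, 0], [140, -0.0022, 0, -0.001, 0, 0, 0], [140, 0, 0, 0, 0, 0, 0], [140, 0, 0, 0, 0, 0, 0], [140, 0, 0, 0, 0, 0, 0]]]}}

```text
clock: 7.38
position: [538.4, -183.0, 179.1]
ee_rot: [0.001, 0.997, 0.001, 0.082]
contact_force: [-9.1, 1.1, -2.7]
gripper_width: 56.4
grasp_force: 64.9
```

```bash
python3 jaw.py j2; python3 -c "from st import *;where()"
```

```text
top (array([380.167, 199.655]), [12, 25, 28, 19, 467]) (array([380.364, 190.694]), [12, 17, 29, 18, 461]) [ 0.197 -8.961]
 per 10mm [ 0.301 -5.391] per +2deg [0.095 1.716]
side (array([348.179, 166.536]), [12, 18, 22, 22, 140]) (array([343.207, 162.28 ]), [8, 14, 21, 22, 150]) [-4.972 -4.256]
 per 10mm [-3.072 -2.785] per +2deg [ 1.134 -0.091]
t 7.48 corner x,y,z 74.78044373718114 -0.39738866713605603 1.5903489016450756 phi 18.589526866420933 Fx,y,z -9.363443478893148 -1.0244622867619797 1.043352614927708 T [-0.001  3.019  0.122]
```

Run:
```python
from st import *
np.set_printoptions(precision=4,suppress=True)
rows(*now(),[corner(77.3,2.2,f) for f in(18.5,16,13,10,7,4,2,0)])
```

```text
[-0.0022  0.0002 -0.0013  0.0799 -0.0894 -0.1392]
[ 0.0003  0.      0.0032  0.     -2.5     0.    ]
[ 0.0003  0.      0.0039  0.     -3.      0.    ]
[ 0.0003  0.      0.0039  0.     -3.      0.    ]
[ 0.0003  0.      0.0039  0.     -3.      0.    ]
[ 0.0003  0.      0.0039  0.     -3.      0.    ]
[ 0.0002  0.      0.0026  0.     -2.      0.    ]
[ 0.0002  0.      0.0026  0.     -2.      0.    ]
```

Emit:
{"api": "servo_tool", "payload": {"commands": [[[140, -0.0022, 0, -0.0013, 0, 0, -0.1], [140, 0.0003, 0, 0.0032, 0, -2.5, 0], [140, 0.0003, 0, 0.0039, 0, -3, 0], [140, 0.0003, 0, 0.0039, 0, -3, 0], [140, 0, 0, 0, 0, 0, 0], [140, 0, 0, 0, 0, 0, 0], [140, 0, 0, 0, 0, 0, 0]]]}}

```text
clock: 8.07
position: [541.6, -183.1, 168.9]
ee_rot: [0.001, 0.988, 0.001, 0.155]
contact_force: [-7.1, -0.4, -5.4]
gripper_width: 56.0
grasp_force: 65.4
```

```bash
python3 jaw.py j3; python3 -c "from st import *;where()"
```

```text
top (array([380.167, 199.655]), [12, 25, 28, 19, 467]) (array([380.295, 191.563]), [12, 18, 29, 18, 451]) [ 0.128 -8.092]
 per 10mm [ 0.301 -5.391] per +2deg [0.095 1.716]
side (array([348.179, 166.536]), [12, 18, 22, 22, 140]) (array([343.709, 162.554]), [8, 14, 21, 22, 148]) [-4.469 -3.982]
 per 10mm [-3.072 -2.785] per +2deg [ 1.134 -0.091]
t 8.17 corner x,y,z 76.86035329928437 -0.3840793772236566 1.3292887320774938 phi 10.127744515209688 Fx,y,z -8.43857988715256 0.25061009424442915 -2.167431874898285 T [-0.225  3.115 -0.002]
```

Emit:
{"api": "servo_tool", "payload": {"commands": [[[140, -0.002, 0, -0.0003, 0, 0, 0], [140, -0.002, 0, -0.0003, 0, 0, 0], [140, 0.0003, 0, 0.0039, 0, -3, 0], [140, 0.0003, 0, 0.0039, 0, -3, 0], [140, 0, 0, 0, 0, 0, 0], [140, 0, 0, 0, 0, 0, 0], [140, 0, 0, 0, 0, 0, 0]]]}}

```text
clock: 8.75
position: [547.0, -183.1, 162.8]
ee_rot: [0.001, 0.978, 0.001, 0.206]
contact_force: [-7.1, -0.8, -7.1]
gripper_width: 56.3
grasp_force: 65.6
```

```bash
cat >> jaw.py <<'E'
    # jaw opening d (mm) and lean change k (deg) by least squares over both views
    A=[];bb=[]
    for n,bx in(("top",T),("side",S)):
        d=load(n+sys.argv[1]);dp=orange(d,bx)[0]-orange(load(n+"0"),bx)[0];W0=proj(d,seatpts(561.5,-182,28,0,[(75,0,30)])[0])
        jd=(proj(d,seatpts(561.5,-182,28,0,[(85,0,30)])[0])-W0)/10;jk=(proj(d,seatpts(561.5,-182,30,0,[(75,0,30)])[0])-W0)/2
        for i in range(2):A.append([jd[i],jk[i]]);bb.append(dp[i])
    print("d,k",np.linalg.lstsq(np.array(A),np.array(bb),rcond=None)[0])
E
for i in j1 j2 j3;do :; done
python3 jaw.py j4|tail -1; python3 -c "from st import *;where()"
```

```text
d,k [15.784 -0.175]
t 8.85 corner x,y,z 80.43842252846068 -0.3605583145775597 0.8273395829384462 phi 4.187581617179575 Fx,y,z -8.923153706678637 -1.4361453331867118 -1.7523810258466943 T [-0.248  3.498 -0.03 ]
```

Emit:
{"api": "servo_tool", "payload": {"commands": [[[140, -0.001, 0, 0, 0, 0, 0], [140, 0.0002, 0, 0.0026, 0, -2, 0], [140, 0.0002, 0, 0.0026, 0, -2, 0], [140, 0, 0, 0, 0, 0, 0], [140, 0, 0, 0, 0, 0, 0], [140, 0, 0, 0, 0, 0, 0]]]}}

```text
clock: 9.35
position: [550.0, -183.1, 158.4]
ee_rot: [0.0, 0.971, 0.001, 0.241]
contact_force: [-7.7, -0.5, -5.6]
gripper_width: 56.6
grasp_force: 65.9
```

```bash
python3 jaw.py j5|tail -1; python3 -c "from st import *;where()"
```

```text
d,k [16.014  0.15 ]
t 9.45 corner x,y,z 81.83413141806952 -0.3495696311269967 0.7856036032688891 phi 0.1515832926197973 Fx,y,z -9.028791859293744 -1.0213947851414802 -1.1072889398568893 T [-0.271  3.599  0.015]
```

Emit:
{"api": "servo_tool", "payload": {"commands": [[[140, 0, 0, 0.001, 0, 0, 0], [140, 0, 0, 0.001, 0, 0, 0], [140, 0, 0, 0, 0, 0, 0], [140, 0, 0, 0, 0, 0, 0], [140, 0, 0, 0, 0, 0, 0]]]}}

```text
clock: 9.87
position: [550.5, -183.1, 157.8]
ee_rot: [0.0, 0.971, 0.001, 0.241]
contact_force: [-14.1, 0.8, 3.1]
gripper_width: 56.4
grasp_force: 67.1
```

```bash
python3 -c "from st import *;where()"
```

```text
t 9.87 corner x,y,z 82.0116626731267 -0.35456338268667764 0.15366485868159785 phi 0.10904469072405476 Fx,y,z -11.0384698707366 0.8363789279766428 9.373915937734443 T [0.307 4.058 0.397]
```

Emit:
{"api": "servo_tool", "payload": {"commands": [[[140, 0.001, 0, -0.001, 0, 0, 0], [140, 0.002, 0, 0, 0, 0, 0], [140, 0.002, 0, 0, 0, 0, 0], [140, 0.002, 0, 0, 0, 0, 0], [140, 0, 0, 0, 0, 0, 0], [140, 0, 0, 0, 0, 0, 0], [140, 0, 0, 0, 0, 0, 0]]]}}

```text
clock: 10.45
position: [546.1, -183.2, 155.7]
ee_rot: [0.0, 0.97, 0.0, 0.243]
contact_force: [-6.4, -0.2, -3.7]
gripper_width: 56.3
grasp_force: 65.8
```

```bash
python3 jaw.py j6|tail -1; python3 -c "from st import *;where()"
```

```text
d,k [11.754  0.661]
t 10.55 corner x,y,z 77.16421971424182 -0.40970882991982194 0.6390616753990734 phi -0.10624650380281864 Fx,y,z -7.344889910762336 -0.853227172093834 0.8583999430697031 T [-0.087  3.032  0.081]
```

Emit:
{"api": "servo_tool", "payload": {"commands": [[[140, 0.0015, 0, 0.0005, 0, 0, 0], [140, 0.0015, 0, 0, 0, 0, 0], [140, 0, 0, 0, 0, 0, 0], [140, 0, 0, 0, 0, 0, 0], [140, 0, 0, 0, 0, 0, 0]]]}}

```text
clock: 10.97
position: [545.1, -183.2, 155.1]
ee_rot: [-0.0, 0.97, 0.0, 0.245]
contact_force: [-5.6, 0.1, -2.7]
gripper_width: 56.6
grasp_force: 65.9
```

```bash
python3 jaw.py j7|tail -1; python3 -c "from st import *;where()"
```

```text
d,k [ 9.959 -0.012]
t 11.07 corner x,y,z 76.10353126256034 -0.39587580328864647 0.7841737038434928 phi -0.3150153234394857 Fx,y,z -6.04596237566327 0.5896395071015302 0.3270260592455365 T [-0.023  2.708  0.089]
```

Emit:
{"api": "servo_tool", "payload": {"commands": [[[140, 0.001, 0, 0.0008, 0, 0, 0], [140, 0, 0, 0, 0, 0, 0], [140, 0, 0, 0, 0, 0, 0], [140, 0, 0, 0, 0, 0, 0]]]}}

```text
clock: 11.4
position: [545.2, -183.2, 155.1]
ee_rot: [-0.0, 0.969, 0.0, 0.246]
contact_force: [-7.6, 0.5, 2.2]
gripper_width: 56.5
grasp_force: 66.5
```

```bash
python3 jaw.py j8|tail -1; python3 -c "from st import *;where()"
```

```text
d,k [10.04   0.091]
t 11.5 corner x,y,z 76.12945141165606 -0.3721894554210792 0.8547789961476724 phi -0.43285731461171295 Fx,y,z -4.896834809157744 0.4181778398754421 5.569059276024871 T [0.306 2.755 0.294]
```

Emit:
{"api": "servo_tool", "payload": {"commands": [[[110, 0, 0, 0, 0, 0, 0], [70, 0, 0, 0, 0, 0, 0], [0, 0, 0, 0, 0, 0, 0], [0, 0, 0, 0, 0, 0, 0], [0, 0, 0, 0, 0, 0, 0], [0, 0, 0, 0, 0, 0, 0]]]}}

```text
clock: 12.0
position: [547.1, -183.3, 155.8]
ee_rot: [-0.0, 0.969, -0.0, 0.247]
contact_force: [0.1, 1.2, -0.0]
gripper_width: 85.2
grasp_force: 0.0
```

```bash
python3 jaw.py k1|tail -1; python3 -c "
from st import *
from h import *
where();d=cams.get_image('wrist');np.savez('pics/w3.npz',**d);b=cv2.cvtColor(d['frame'],cv2.COLOR_BGR2HSV)[...,1];a=cv2.cvtColor(load('w1')['frame'],cv2.COLOR_BGR2HSV)[...,1]
for n,(x,y,w,h) in dict(jackL=(262,135,40,40),jackR=(345,135,40,40),buttons=(275,290,110,25),screen=(280,320,100,45)).items():
    r=cv2.matchTemplate(b,a[y:y+h,x:x+w],cv2.TM_CCOEFF_NORMED);_,v,_,l=cv2.minMaxLoc(r);print(n,v,l[0]-x,l[1]-y)
"
```

```text
d,k [8.865 0.174]
t 12.1 corner x,y,z 77.42234756116306 -0.409626663953361 0.6176702194788071 phi -0.5704345235100767 Fx,y,z -0.7679701616386155 -0.29064646213666256 0.30231524496122447 T [ 0.035  0.963 -0.053]
jackL 0.9552653431892395 -1 -6
jackR 0.9736937284469604 0 -6
buttons 0.9873185157775879 0 -4
screen 0.9747721552848816 0 -2
```

Emit:
{"api": "servo_tool", "payload": {"commands": [[[0, 0, 0, -0.01, 0, 0, 0], [0, 0, 0, -0.03, 0, 0, 0], [0, 0, 0, -0.03, 0, 0, 0], [0, 0, 0, -0.03, 0, 0, 0], [255, 0, 0, 0, 0, 0, 0], [255, 0, 0, 0, 0, 0, 0], [255, 0, 0, 0, 0, 0, 0], [255, 0, 0, 0, 0, 0, 0]]]}}

```text
clock: 12.82
position: [497.8, -183.2, 241.8]
ee_rot: [-0.0, 0.969, 0.0, 0.245]
contact_force: [0.6, 0.3, -0.6]
gripper_width: 38.8
grasp_force: 0.0
```

```bash
python3 jaw.py k2|tail -1
python3 - <<'E'
from st import *
from h import *
a=np.array([461,-182.5,141.2]);R1=R.from_quat(arm.read_state()["ee_rot"])
goto(a-R1.apply([0,0,40]),down(0,28))
d=cams.get_image("wrist");np.savez("pics/w4.npz",**d)
# meter in wrist view: grey face centroid / selector; predicted seat points
for n,q in dict(jackC=(-57,0,26),selector=(-16,0,30),meterLowL=(-75,29,26),meterLowR=(-75,-29,26),lipL=(-71,24,36),lipR=(-71,-24,36),jawL=(69,24,36),jawR=(69,-24,36)).items():print(n,proj(d,seatpts(561.5,-182,28,0,[q])[0]))
f=d["frame"];hs=cv2.cvtColor(f,cv2.COLOR_BGR2HSV)
def mask(lo,hi):
    m=cv2.inRange(hs,lo,hi);n,l,s,c=cv2.connectedComponentsWithStats(m);return [(s[i].tolist(),c[i]) for i in np.argsort(-s[1:,4])[:3]+1]
print("yellow",mask((18,110,50),(35,255,255)));print("red",mask((172,100,60),(180,255,255)),mask((0,150,60),(4,255,255)));print("orange",mask((5,140,90),(14,255,255)))
E
```

```text
d,k [ 8.55  -0.061]
t 12.92 pos [ 497.998 -183.187  241.439] F [-0.006  0.018 -0.082] w 23.2
shift [0.08  0.001 0.031] turn [0.026 0.357 0.011] dist 85.82591148846397
jackC [324.665 122.255]
selector [324.645 183.636]
meterLowL [369.745  93.703]
meterLowR [279.6    93.675]
lipL [363.491 100.799]
lipR [285.915 100.777]
jawL [356.463 294.408]
jawR [292.733 294.44 ]
yellow [([75, 0, 565, 299, 96242], array([383.417, 112.049])), ([301, 287, 48, 4, 145], array([324.621, 288.986])), ([459, 309, 7, 6, 19], array([462.211, 311.263]))]
red [([49, 165, 2, 1, 2], array([ 49.5, 165. ])), ([153, 200, 2, 2, 2], array([153.5, 200.5])), ([1, 145, 1, 1, 1], array([  1., 145.]))] [([0, 134, 155, 67, 1894], array([ 73.156, 166.122])), ([363, 197, 71, 41, 794], array([393.767, 218.87 ])), ([340, 117, 17, 17, 155], array([348.226, 124.884]))]
orange [([298, 294, 54, 22, 1105], array([324.163, 304.477])), ([365, 207, 70, 25, 166], array([401.94 , 219.669])), ([364, 194, 60, 29, 158], array([397.778, 204.241]))]
```

Emit:
{"api": "servo_tool", "payload": {"commands": [[[255, 0.03, 0.001, 0, 0, 0, 0], [255, 0.03, 0, 0, 0, 0, 0], [255, 0.02, 0, 0.011, 0, 0.3, 0], [255, 0, 0, 0.02, 0, 0, 0], [255, 0, 0, 0.02, 0, 0, 0], [255, 0, 0, 0.01, 0, 0, 0], [255, 0, 0, 0, 0, 0, 0], [255, 0, 0, 0, 0, 0, 0], [255, 0, 0, 0, 0, 0, 0]]]}}

```text
clock: 13.72
position: [457.1, -182.3, 151.3]
ee_rot: [-0.0, 0.97, -0.0, 0.244]
contact_force: [1.1, 1.1, 0.6]
gripper_width: -0.3
grasp_force: 0.0
```

Run:
```python
from st import *
goto([461,-182.5,141.2],down(0,28))
```

```text
t 13.72 pos [ 457.139 -182.293  151.331] F [1.132 1.07  0.62 ] w -0.3
shift [ 0.001 -0.     0.011] turn [0.009 0.226 0.042] dist 10.844190392911974
```

Emit:
{"api": "servo_tool", "payload": {"commands": [[[255, 0, 0, 0.005, 0, 0, 0], [255, 0, 0, 0.004, 0, 0, 0], [255, 0, 0, 0, 0, 0, 0], [255, 0, 0, 0, 0, 0, 0]]]}}

```text
clock: 14.05
position: [461.1, -182.3, 142.9]
ee_rot: [-0.0, 0.97, 0.0, 0.244]
contact_force: [0.1, -0.3, -0.1]
gripper_width: -0.1
grasp_force: 0.0
```

Emit:
{"api": "servo_tool", "payload": {"commands": [[[255, 0.0019, 0, 0.0035, 0, 0, 0], [255, 0, 0, 0, 0, 0, 0], [255, 0, 0, 0, 0, 0, 0]]]}}

```text
clock: 14.3
position: [461.1, -182.4, 139.3]
ee_rot: [-0.0, 0.97, -0.0, 0.244]
contact_force: [-2.5, -0.2, 3.9]
gripper_width: -0.4
grasp_force: 1.9
```

Emit:
{"api": "servo_tool", "payload": {"commands": [[[255, 0.0019, 0, 0.0035, 0, 0, 0], [255, 0.0019, 0, 0.0035, 0, 0, 0], [255, 0, 0, 0, 0, 0, 0], [255, 0, 0, 0, 0, 0, 0]]]}}

```text
clock: 14.63
position: [459.7, -182.3, 130.8]
ee_rot: [0.0, 0.97, 0.0, 0.243]
contact_force: [-5.9, 0.2, 6.6]
gripper_width: 0.2
grasp_force: 4.3
```

Emit:
{"api": "servo_tool", "payload": {"commands": [[[255, 0.0015, 0, 0.0026, 0, 0, 0], [255, 0.0015, 0, 0.0026, 0, 0, 0], [255, 0.0015, 0, 0.0026, 0, 0, 0], [255, 0.0015, 0, 0.0026, 0, 0, 0], [255, 0, 0, 0, 0, 0, 0], [255, 0, 0, 0, 0, 0, 0], [255, 0, 0, 0, 0, 0, 0]]]}}

```text
clock: 15.22
position: [458.9, -182.3, 118.4]
ee_rot: [0.0, 0.97, 0.0, 0.242]
contact_force: [-6.3, -0.3, 6.8]
gripper_width: 0.4
grasp_force: 4.3
```

```bash
cat > lean.py <<'E'
from st import *
from h import *
from jaw import orange
import sys
from scipy.optimize import brentq
# jaw centroid (seat (75ish) + d=8) moved from lean L0=28 (frames k2) to L: solve per image axis
def lean(tag,bx=dict(top=(350,165,70,80),side=(325,130,70,70))):
    for n in("top","side"):
        d=cams.get_image(n);np.savez(f"pics/{n}{tag}.npz",**d)
        dp=orange(d,bx[n])[0]-orange(load(n+"k2"),bx[n])[0]
        f=lambda L:proj(d,seatpts(561.5,-182,L,0,[(83,0,30)])[0])
        Ls=np.arange(20,60,.1);D=np.array([f(L)-f(28) for L in Ls]);i=np.argmin(((D-dp)**2).sum(1));print(n,dp,"L",Ls[i],"res",D[i]-dp)
def tipcontact():
    p,Rn=now();m=-Rn.apply([1,0,0])
    # lean at which claw inner edge lies on the tool's end plane
    f=lambda L:(seatpts(561.5,-182,L,0,[(-71,0,36)])[0]-p)@Rn.apply([0,0,1])
    L=brentq(f,20,70);print("pos",p,"tip L",L,"u",(seatpts(561.5,-182,L,0,[(-71,0,36)])[0]-p)@m,"F",arm.read_state()["contact_force"])
if __name__=="__main__": lean(sys.argv[1]);tipcontact()
E
python3 lean.py l1
```

```text
top [ 0.711 10.524] L 39.300000000000274 res [-0.171  0.053]
side [7.463 0.175] L 40.20000000000029 res [ 0.039 -0.46 ]
pos [ 458.867 -182.323  118.443] tip L 42.03369749782564 u 6.464704630356706 F [-6.976 -1.484  5.274]
```

Emit:
{"api": "servo_tool", "payload": {"commands": [[[255, 0.0012, 0, 0.002, 0, 0, 0], [255, 0.0012, 0, 0.002, 0, 0, 0], [255, 0.0007, 0, 0.0012, 0, 0, 0], [255, 0, 0, 0, 0, 0, 0], [255, 0, 0, 0, 0, 0, 0], [255, 0, 0, 0, 0, 0, 0]]]}}

```text
clock: 15.82
position: [459.0, -182.4, 112.7]
ee_rot: [0.0, 0.97, 0.0, 0.243]
contact_force: [-5.5, 0.2, 6.1]
gripper_width: 0.1
grasp_force: 4.2
```

```bash
python3 lean.py l2
```

```text
top [ 0.833 12.827] L 41.60000000000031 res [-0.214  0.041]
side [9.136 0.533] L 42.900000000000325 res [ 0.105 -0.637]
pos [ 458.98  -182.336  112.652] tip L 45.46230993199033 u 6.436081244677217 F [-6.021  0.249  6.394]
```

Emit:
{"api": "servo_tool", "payload": {"commands": [[[255, 0, 0, -0.01, 0, 0, 0], [255, 0, 0, -0.03, 0, 0, 0], [255, 0, 0, -0.03, 0, 0, 0], [255, 0, 0, -0.03, 0, 0, 0], [255, 0, 0, 0, 0, 0, 0], [255, 0, 0, 0, 0, 0, 0]]]}}

```text
clock: 16.42
position: [413.3, -182.4, 203.4]
ee_rot: [-0.0, 0.969, -0.0, 0.246]
contact_force: [-0.4, -0.1, -0.3]
gripper_width: -0.1
grasp_force: 0.0
```

```bash
python3 lean.py l3
python3 - <<'E'
from h import *
np.set_printoptions(precision=2,suppress=True)
# slope of the meter/cradle in the side view: bounds of yellow meter + orange
for tag in("k2","l3"):
    s=load("side"+tag);f=s["frame"];e=cv2.Canny(cv2.GaussianBlur(f,(3,3),0)[120:240,325:415],40,110)
    l=cv2.HoughLinesP(e,1,np.pi/360,18,minLineLength=22,maxLineGap=4)
    for q in sorted([x[0] for x in l],key=lambda a:-np.hypot(a[2]-a[0],a[3]-a[1]))[:9]:
        q=q+np.array([325,120,325,120]);a,b=ony(s,q[:2],-155),ony(s,q[2:],-155);v=b-a;print(tag,q,"world slope",-np.degrees(np.arctan(v[2]/-v[0])),"len",np.linalg.norm(v))
E
```

```text
top [ 0.785 12.784] L 41.500000000000306 res [-0.168 -0.016]
side [9.124 0.527] L 42.800000000000324 res [ 0.052 -0.639]
k2 [337 170 393 220] world slope 27.154420822219567 len 176.27859322649874
k2 [341 179 377 211] world slope 26.890171762646563 len 114.3452710300652
k2 [350 176 381 206] world slope 30.291672426513287 len 100.47303784139105
k2 [364 193 394 220] world slope 27.476179723625272 len 93.5701709433207
k2 [371 173 408 185] world slope -0.921616845149578 len 91.76116179739095
k2 [326 181 351 206] world slope 31.227957911475585 len 86.45254378997639
k2 [361 167 392 177] world slope -0.8484892986511664 len 78.80098797222277
k2 [373 197 395 220] world slope 33.26144066934863 len 73.28352310146116
k2 [327 193 352 175] world slope -47.99721586272521 len 102.09455898090155
l3 [345 161 389 224] world slope 44.978898150350275 len 179.71160863113005
l3 [343 172 385 227] world slope 41.78707468643188 len 163.5219209861064
l3 [353 172 390 224] world slope 44.30940047993404 len 149.2828320911538
l3 [369 172 401 217] world slope 44.19314253473293 len 126.04545632119444
l3 [343 169 369 
[... 156 characters left out ...]
 world slope 42.78262123720197 len 102.70771713720222
l3 [371 173 408 185] world slope -0.921616845149578 len 91.76116179739095
l3 [363 156 377 190] world slope 60.617081726677974 len 85.78625631549448Traceback (most recent call last):
  File "lean.py", line 18, in <module>
    if __name__=="__main__": lean(sys.argv[1]);tipcontact()
                                               ~~~~~~~~~~^^
  File "lean.py", line 17, in tipcontact
    L=brentq(f,20,70);print("pos",p,"tip L",L,"u",(seatpts(561.5,-182,L,0,[(-71,0,36)])[0]-p)@m,"F",arm.read_state()["contact_force"])
    r = _zeros._brentq(f, a, b, xtol, rtol, maxiter, args, full_output, disp)
ValueError: f(a) and f(b) must have different signs
```

```bash
cat > pnp.py <<'E'
from st import *
from h import *
import sys
def crop(d,mask): return cv2.cvtColor(d["frame"],cv2.COLOR_BGR2GRAY)
def meterpose(tag):
    d0,d=load("w0"),load(tag);sf=cv2.SIFT_create(contrastThreshold=.01)
    m0=np.zeros((400,640),np.uint8);m0[106:254,302:355]=255;m0[148:190,305:350]=0
    up=lambda d:cv2.resize(cv2.cvtColor(d["frame"],cv2.COLOR_BGR2GRAY),None,fx=2,fy=2,interpolation=cv2.INTER_CUBIC)
    k0,a=sf.detectAndCompute(up(d0),cv2.resize(m0,None,fx=2,fy=2));k,b=sf.detectAndCompute(up(d),None)
    g=[x for x,y in cv2.BFMatcher().knnMatch(a,b,k=2) if x.distance<.8*y.distance]
    p0=np.array([k0[x.queryIdx].pt for x in g])/2-.25;p=np.array([k[x.trainIdx].pt for x in g])/2-.25
    P=np.array([onz(d0,q,26) for q in p0]);Y=R.from_euler("z",-20.2,degrees=True)
    P=Y.apply(P-[538.5,59,26])
    ok,rv,tv,inl=cv2.solvePnPRansac(P,p,d["K"],None,reprojectionError=1.5,iterationsCount=2000)
    i=inl[:,0];rv,tv=cv2.solvePnPRefineLM(P[i],p[i],d["K"],None,rv,tv)
    F=np.diag([1,-1,-1]);Rw=d["T"][:3,:3]@F@R.from_rotvec(rv[:,0]).as_matrix();tw=d["T"][:3,:3]@F@tv[:,0]+d["T"][:3,3]
    e=cv2.projectPoints(P[i],rv,tv,d["K"],None)[0][:,0]-p[i]
    print(tag,len(g),len(i),"rms",np.sqrt((e**2).mean()),"span",np.ptp(P[i],axis=0),"face centre",tw,"pitch",np.degrees(np.arcsin(Rw[2,0])),"yaw",np.degrees(np.arctan2(Rw[1,0],Rw[0,0])),"roll",np.degrees(np.arctan2(Rw[2,1],Rw[2,2])))
if __name__=="__main__":
    if sys.argv[1]=="new":
        np.savez(f"pics/{sys.argv[2]}.npz",**cams.get_image("wrist"));meterpose(sys.argv[2])
    else:[meterpose(t) for t in sys.argv[1:]]
E
python3 pnp.py w4; python3 pnp.py new w5
```

```text
w4 25 5 rms 0.22915469106155015 span [64.438 39.312  0.   ] face centre [ 551.183 -183.526  156.905] pitch 33.79935006019149 yaw 4.601963564686738 roll 0.8029887419936851
w5 24 9 rms 0.1798194370718044 span [10.149 41.456  0.   ] face centre [ 487.872 -178.323  177.616] pitch 80.31973933121918 yaw 33.107231113489405 roll -40.027478631624035
```

Run:
```python
from st import *
from h import *
p,Rn=now();print(p,np.degrees(np.arcsin(-Rn.apply([1,0,0])[2])))
def tcp(x,h):
    W=seatpts(561.5,-182,44,0,[(x,0,26)])[0];return W+Rn.apply([11,0,-h])
print(tcp(48,0),tcp(-35,0));rows(p,Rn,[(tcp(48,40),Rn),(tcp(48,6),Rn),(tcp(48,40),Rn),(tcp(-35,40),Rn),(tcp(-35,6),Rn)])
```

```text
[ 412.776 -182.175  200.304] 28.123012331821347
[ 547.426 -182.002  188.442] [ 487.721 -182.002  130.785]
[-0.113  0.     0.034  0.     0.     0.   ]
[0.    0.    0.034 0.    0.    0.   ]
[-0.    -0.    -0.034  0.     0.     0.   ]
[0.08  0.    0.023 0.    0.    0.   ]
[-0.     0.     0.034  0.     0.     0.   ]
```

Emit:
{"api": "servo_tool", "payload": {"commands": [[[255, -0.03, 0, 0, 0, 0, 0], [255, -0.03, 0, 0, 0, 0, 0], [255, -0.03, 0, 0, 0, 0, 0], [255, -0.023, 0, 0.01, 0, 0, 0], [255, 0, 0, 0.024, 0, 0, 0], [255, 0, 0, 0.024, 0, 0, 0], [255, 0, 0, 0.01, 0, 0, 0], [255, 0, 0, 0, 0, 0, 0], [255, 0, 0, 0, 0, 0, 0]]]}}

```text
clock: 17.32
position: [544.5, -182.2, 193.2]
ee_rot: [-0.0, 0.97, 0.0, 0.242]
contact_force: [-0.2, -0.3, 0.3]
gripper_width: 0.1
grasp_force: 0.0
```

Emit:
{"api": "servo_tool", "payload": {"commands": [[[255, 0, 0, 0.002, 0, 0, 0], [255, 0, 0, 0, 0, 0, 0], [255, 0, 0, 0, 0, 0, 0]]]}}

```text
clock: 17.57
position: [545.8, -182.3, 193.9]
ee_rot: [-0.0, 0.97, -0.0, 0.245]
contact_force: [-0.3, 0.4, -0.3]
gripper_width: 0.4
grasp_force: 0.0
```

Emit:
{"api": "servo_tool", "payload": {"commands": [[[255, 0, 0, 0.002, 0, 0, 0], [255, 0, 0, 0, 0, 0, 0], [255, 0, 0, 0, 0, 0, 0]]]}}

```text
clock: 17.82
position: [546.6, -182.3, 191.3]
ee_rot: [-0.0, 0.97, 0.0, 0.244]
contact_force: [0.9, 0.5, -0.0]
gripper_width: -0.0
grasp_force: 0.0
```

Emit:
{"api": "servo_tool", "payload": {"commands": [[[255, 0, 0, 0.0015, 0, 0, 0], [255, 0, 0, 0, 0, 0, 0], [255, 0, 0, 0, 0, 0, 0]]]}}

```text
clock: 18.07
position: [547.4, -182.2, 189.6]
ee_rot: [-0.0, 0.97, 0.0, 0.244]
contact_force: [0.1, -0.2, -1.1]
gripper_width: 0.2
grasp_force: 0.0
```

Emit:
{"api": "servo_tool", "payload": {"commands": [[[255, 0, 0, 0.0015, 0, 0, 0], [255, 0, 0, 0, 0, 0, 0], [255, 0, 0, 0, 0, 0, 0]]]}}

```text
clock: 18.32
position: [547.7, -182.3, 189.2]
ee_rot: [-0.0, 0.97, -0.0, 0.244]
contact_force: [-4.7, 0.5, 6.4]
gripper_width: -0.0
grasp_force: 4.2
```

Emit:
{"api": "servo_tool", "payload": {"commands": [[[255, 0, 0, 0.001, 0, 0, 0], [255, 0, 0, 0, 0, 0, 0], [255, 0, 0, 0, 0, 0, 0]]]}}

```text
clock: 18.57
position: [547.9, -182.4, 189.1]
ee_rot: [-0.0, 0.97, -0.0, 0.244]
contact_force: [-10.4, 1.4, 11.1]
gripper_width: 0.0
grasp_force: 7.4
```

Emit:
{"api": "servo_tool", "payload": {"commands": [[[255, 0, 0, -0.01, 0, 0, 0], [255, 0, 0, -0.03, 0, 0, 0], [255, 0.03, 0, 0, 0, 0, 0], [255, 0.03, 0, 0, 0, 0, 0], [255, 0.02, 0, 0.01, 0, 0, 0], [255, 0, 0, 0.025, 0, 0, 0], [255, 0, 0, 0.021, 0, 0, 0], [255, 0, 0, 0, 0, 0, 0], [255, 0, 0, 0, 0, 0, 0], [255, 0, 0, 0, 0, 0, 0]]]}}

```text
clock: 19.4
position: [486.0, -182.3, 136.3]
ee_rot: [-0.0, 0.97, -0.0, 0.244]
contact_force: [0.4, -0.3, 0.0]
gripper_width: -0.5
grasp_force: 0.0
```

Emit:
{"api": "servo_tool", "payload": {"commands": [[[255, 0, 0, 0.0015, 0, 0, 0], [255, 0, 0, 0, 0, 0, 0], [255, 0, 0, 0, 0, 0, 0]]]}}

```text
clock: 19.65
position: [486.5, -182.3, 135.1]
ee_rot: [-0.0, 0.97, -0.0, 0.244]
contact_force: [0.4, -0.1, -0.8]
gripper_width: 0.0
grasp_force: 0.0
```

Emit:
{"api": "servo_tool", "payload": {"commands": [[[255, 0, 0, 0.0015, 0, 0, 0], [255, 0, 0, 0, 0, 0, 0], [255, 0, 0, 0, 0, 0, 0]]]}}

```text
clock: 19.9
position: [487.1, -182.3, 133.1]
ee_rot: [-0.0, 0.97, 0.0, 0.244]
contact_force: [0.3, 1.3, -0.0]
gripper_width: 0.1
grasp_force: 0.0
```

Emit:
{"api": "servo_tool", "payload": {"commands": [[[255, 0, 0, 0.001, 0, 0, 0], [255, 0, 0, 0, 0, 0, 0], [255, 0, 0, 0, 0, 0, 0]]]}}

```text
clock: 20.15
position: [487.5, -182.3, 131.9]
ee_rot: [-0.0, 0.97, 0.0, 0.244]
contact_force: [-0.8, -0.3, 0.6]
gripper_width: 0.2
grasp_force: 0.0
```

Emit:
{"api": "servo_tool", "payload": {"commands": [[[255, 0, 0, 0.001, 0, 0, 0], [255, 0, 0, 0, 0, 0, 0], [255, 0, 0, 0, 0, 0, 0]]]}}

```text
clock: 20.4
position: [488.0, -182.3, 131.1]
ee_rot: [-0.0, 0.97, 0.0, 0.244]
contact_force: [0.1, 0.3, -0.2]
gripper_width: -0.1
grasp_force: 0.0
```

Emit:
{"api": "servo_tool", "payload": {"commands": [[[255, 0, 0, 0.001, 0, 0, 0], [255, 0, 0, 0, 0, 0, 0], [255, 0, 0, 0, 0, 0, 0]]]}}

```text
clock: 20.65
position: [488.5, -182.3, 130.2]
ee_rot: [-0.0, 0.97, 0.0, 0.244]
contact_force: [-0.5, 0.7, 0.8]
gripper_width: -0.2
grasp_force: 0.0
```

Emit:
{"api": "servo_tool", "payload": {"commands": [[[255, 0, 0, 0.001, 0, 0, 0], [255, 0, 0, 0, 0, 0, 0], [255, 0, 0, 0, 0, 0, 0]]]}}

```text
clock: 20.9
position: [488.9, -182.3, 129.8]
ee_rot: [-0.0, 0.97, 0.0, 0.244]
contact_force: [-3.3, 0.1, 3.6]
gripper_width: 0.0
grasp_force: 2.6
```

Emit:
{"api": "servo_tool", "payload": {"commands": [[[255, 0, 0, 0.001, 0, 0, 0], [255, 0, 0, 0, 0, 0, 0], [255, 0, 0, 0, 0, 0, 0]]]}}

```text
clock: 21.15
position: [489.0, -182.4, 129.3]
ee_rot: [-0.0, 0.97, 0.0, 0.244]
contact_force: [-7.8, 0.6, 9.6]
gripper_width: -0.0
grasp_force: 6.1
```

Emit:
{"api": "servo_tool", "payload": {"commands": [[[255, 0, 0, -0.01, 0, 0, 0], [255, 0, 0, -0.03, 0, 0, 0], [255, 0, 0, -0.035, 0, 0, 0], [255, 0, 0, -0.035, 0, 0, 0], [255, 0, 0, -0.03, 0, 0, 0], [255, 0, 0, 0, 0, 0, 0], [255, 0, 0, 0, 0, 0, 0], [255, 0, 0, 0, 0, 0, 0]]]}}

```text
clock: 21.82
position: [422.8, -182.2, 251.6]
ee_rot: [-0.0, 0.97, 0.0, 0.244]
contact_force: [-0.4, -0.2, 1.0]
gripper_width: 0.1
grasp_force: 0.0
```

Run:
```python
from lean import *
lean("l4")
d=cams.get_image("wrist");hs=cv2.cvtColor(d["frame"],cv2.COLOR_BGR2HSV)
print(arm.read_state()["contact_force"])
for n,q in dict(low=(-75,0,26),sel=(-16,0,30),jawL=(69,24,36),jawR=(69,-24,36)).items():print(n,proj(d,seatpts(561.5,-182,45,0,[q])[0]))
m=cv2.inRange(hs,(5,140,90),(14,255,255));c=cv2.connectedComponentsWithStats(m);i=1+np.argmax(c[2][1:,4]);print("orange",c[2][i],c[3][i])
# green-grey screen, for centring and straightness
m=cv2.inRange(hs,(30,15,90),(80,110,255));m[:, :200]=0;m[:,450:]=0;c=max(cv2.findContours(m,0,2)[0],key=cv2.contourArea);print("screen",cv2.minAreaRect(c),cv2.boundingRect(c))
```

```text
top [ 0.681 12.978] L 41.70000000000031 res [-0.058 -0.01 ]
side [9.314 0.672] L 43.20000000000033 res [ 0.122 -0.75 ]
[-0.22  -0.418 -0.951]
low [323.296 151.226]
sel [323.312 218.201]
jawL [351.104 316.948]
jawR [295.558 316.994]
orange [363 224  49  21 123] [391.805 231.439]
screen ((323.5000305175781, 362.5000305175781), (2.8284268379211426, 5.656853675842285), 45.0) (321, 360, 6, 5)
```

```bash
python3 -c "
from bench import ticket
print(ticket.job_done())"
```

```text
the job is handed in; nothing more can be done
None
```

The meter is clipped face out with its display end up, and I handed the job in at about 22 s. Probing its face gave a lean of about 45.3°, but the cameras read only 42 to 43°, which I put down to bias. Centring and straightness rest on camera measurements, not a final close-up view. I didn't move or touch the other tools, and the arm was clear at hand-in.

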